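# Change the batch in a bench demagnetiser

## Robot

A 6-joint arm with a two-finger parallel gripper is mounted at the origin on a cart in front of the work surface, level with it; the furniture and walls round the work are solid. World frame = base frame: x ahead of the robot, y to its left, z up, the work surface at z = 0. Lengths are in mm, angles in degrees, forces in N, time in s.
With the tool pointing down it reaches from about 400 to 825 mm from the base axis. Payload 7 kg.
Tool frame: the origin (TCP) lies at the very end of the fingers, on their centre line; the grasp point (between the pads) lies bot.grip_depth behind it (bot.grip_depth is the distance from the TCP to the grasp point, in mm); z points along the fingers, y is the direction in which the jaws open and shut (so a half turn about z gives the same grasp; the last joint's range is limited). The gripper opens to 85 mm and grips with 20 to 120 N. Pads are 22 mm wide; open, the fingers measure 114 mm over their backs; the gripper's body (76 mm by 85 mm) begins 54 mm behind the grasp point. The pads swing forward as they close: fully open they stand 13 mm farther back than shut.
Start: joints at [-58.207, 20.546, 0.682, 0, -70.136, -16.507], TCP at [177.935, -651.102, 231.302] pointing down, gripper open.
Joint ranges: [-176.03, 176.03], [-82.01, 121.73], [-58.28, 71.71], [-173.87, 95.51], [-174.79, -0.11], [-173.66, 173.66]. Speed limits (degrees/s): [136.94, 136.94, 172.46, 180, 180, 180].

## Interface

Orientations are given as [roll, pitch, yaw] about the fixed x, y, z axes, in that order (R = Rz(yaw) Ry(pitch) Rx(roll)).
In Python, from cell import bot gives the robot as it stands.
- The arm moves only by the tool arm_command, never from a script. Its argument "motion" is a list of rows, each an object with "travel": the shift along the tool's x, y, z in units of 25 mm (1.0 is 25 mm), a list of three; "twist": the turn about the tool's z in units of 6 degrees (1.0 is 6 degrees); "jaw": the opening in per cent of the stroke, from 0 (shut) to 100 (fully open). A call has 1 to 12 rows; each row shifts and turns the commanded pose from where the row before left it, along the tool's axes as they then stand; what a row does not reach is not made up. A row lasts 1/12 s, in which the tool goes at most 41.7 mm and 7.16 degrees, less where a joint would pass 70% of its speed; a pose out of reach is approached as far as the arm can. A call is refused whole if a number of a shift passes 1 or a number of a turn 1, either way. A call with a gripper value outside its range is refused whole. The fingers move at their own pace and stop on an object; the grip force is fixed at half the most. Time passes only in rows, so rows that do not move let the fingers close. It gives the time, the measured TCP pose, the force and the opening at its end, in the units of the state.
- bot.state(): the state, without advancing time (a new reading comes with each control period).
- bot.camera(name): name is "side" or "top"; returns a dict with "pixels" (384x512x3 uint8, red, green, blue), "fx", "fy", "cx", "cy" (pixels), "rvec" (rotation vector, rad) and "tvec" (3), from world to camera coordinates, as OpenCV has them. Camera axes: x right, y down, z forward; pixel columns grow to the right and rows downward; lengths in mm; the calibration is good to about 2 mm. A picture is of the moment at which its call begins. There is no depth.
- bot.finish_job(): hands the job in, once; it reports no verdict.
The state is a dict: "time": time; "qpos": joint angles; "dq": joint speeds; "joint_efforts": joint torques, N m; "eef_pos": TCP position; "tcp_rot": TCP orientation; "force": force on the tool from outside, world axes, zero at the start; "torque": the same for the moment, N m; "opening": finger opening in mm.
Only numpy, scipy, OpenCV 4.12 (cv2) and the standard library are available. Lean on these libraries where they do the work, as an engineer would, in place of code of your own. Each camera call takes 0.05 s, during which the arm holds its last target. There are 200 camera calls.

## Task

The demagnetiser has finished its batch: switch it off, press the red release so that its lid springs open, lay the treated shafts flat in the blue tray and lay the waiting shafts from the mat into the cradles, one to a cradle. Then shut the lid until it latches and turn the switch clockwise past its click to run. The shafts are finish-ground and mark easily, so hold and touch them gently, with a light grip of 20 to 30 N and never more than 50 N a finger, and leave everything else on the bench where it is.

Things in the scene. Friction and masses are not known exactly. Their poses are not given: they have to be found in the camera images.
- demag: bench demagnetiser, fixed: grey-blue base, light grey clamshell lid over its left part, control deck on its right. Origin: underside, centre of the cradle bed; x away from the robot, y left, z up. Base x -85 to 85 mm, y -200 to 100; deck y -200 to -100, top z 72; rim round the bed z 44. The three cradles lie side by side under the lid; two 14 mm thick white rails at x = -42 and 42 form them.
- lid (a joint): lid angle about its far-side hinge: 0 shut, 1.60 rad sprung open against its stop. A spring drives it open (about 2 N at the lip). Pushed down the last few mm (5 to 8 N at the lip) it clicks under a latch bolt on the deck side by itself and then rests between 0 and 0.03.
- lid_lip (a point): on the lid: middle of the outer face of its black pull lip (80 mm along y, 26 mm deep, 7 mm thick, flush with the lid top), 185 mm from the hinge axis. z points out of the lid's outer face, x towards the hinge. Shut: x -98, y 0, z 76.5 mm of the demagnetiser. Open: the lip points up and this face looks away from the robot; to shut, push here from behind towards the robot and down, on the arc round the hinge.
- lid_hinge (a point): middle of the lid's hinge axis (along the demagnetiser's y), at x 85, z 47 mm of the demagnetiser. Shut, the lid reaches 165 mm from it to the robot (lip 190), 184 mm wide, top at z 77. Open it stands upright, 210 mm high without the lip (235 with it), hollow side to the robot.
- release_top (a point): centre of the red release button's top face (26 mm across) on the deck, at x -50, y -150, z 95 mm of the demagnetiser; press straight down. Sprung: 1.5 N to start, 5 N fully down at 7 mm; comes back by itself. From 5 mm down it draws back the latch bolt and the lid springs open. The lid's side is 58 mm away.
- switch (a joint): angle of the black rotary switch: 0 off, 1.45 rad run; grows clockwise seen from above. Half way lies a stiff click detent (about 0.2 N m, felt from 0.37 to 1.08 rad); it turns easily before and after it. Off is the stop at 0, run the stop at 1.45.
- switch_grip (a point): on the switch's axis at the height to grip, at x 22, y -150, z 109 mm of the demagnetiser. The grip is an upright bar 42 mm long, 14 mm thick, from 25 mm below to 7 mm above this point. The point's x axis runs along the bar and turns with it; at off it is the demagnetiser's x, the white mark towards the robot.
- tray: blue open tray for treated shafts, fixed, 170 mm (x) by 190 mm (y), rim 20 mm high, walls and floor 4 mm thick. Origin: centre of the underside. It stands on one side of the demagnetiser, left or right, the mat on the other.
- mat: black rubber mat, fixed, 170 by 190 by 3 mm, on which the waiting shafts lie. Origin: centre of the underside.
- grease_tin: bystander: flat white grease tin, 67 mm across, 36 mm high. Origin: centre of the underside.
- deburr_tool: bystander: deburring tool with orange end, 126 mm long, 25 mm thick. Origin: centre of the underside, y along it.
- marker: bystander: blue and white marker pen, 127 mm long, 18 mm thick. Origin: centre of the underside, y along it.
- cap_a: bystander: yellow plastic shaft cap, upright, 18 mm across, 32 mm high. Origin: centre of the underside.
- cap_b: bystander: yellow plastic shaft cap lying down, 32 mm long. Origin: centre of the underside.
- cradle_1 (a point): right (next to the deck) cradle: middle of its floor (z 50, y -55 mm of the demagnetiser). x, along the cradle, is where the shaft's length goes; y across. Slots in the rails 24 mm wide, 12 mm deep; between the rails (x -35 to 35) the bed is open down to 18 mm below this point, so fingers fit beside the shaft's middle. Upright end stops 138 mm apart (top 8 mm above this point) leave a shaft 9 mm of play either way.
- cradle_2 (a point): middle cradle: middle of its floor (z 50, y 0 mm of the demagnetiser). x, along the cradle, is where the shaft's length goes; y across. Slots in the rails 24 mm wide, 12 mm deep; between the rails (x -35 to 35) the bed is open down to 18 mm below this point, so fingers fit beside the shaft's middle. Upright end stops 138 mm apart (top 8 mm above this point) leave a shaft 9 mm of play either way.
- cradle_3 (a point): left cradle: middle of its floor (z 50, y 55 mm of the demagnetiser). x, along the cradle, is where the shaft's length goes; y across. Slots in the rails 24 mm wide, 12 mm deep; between the rails (x -35 to 35) the bed is open down to 18 mm below this point, so fingers fit beside the shaft's middle. Upright end stops 138 mm apart (top 8 mm above this point) leave a shaft 9 mm of play either way.
- done_1: light grey turned motor shaft 120 mm long, 15 mm thick (collides as 16 wide, 15 high), 90 g, finish-ground. Origin: middle of its underside as it starts; y along it; it may roll, so it is judged by its middle, 7.5 mm up its z. Fingers may load it with at most 100 N (both pads added, closing shock included); 20 to 30 N of grip holds it well. Treated: starts in a cradle, goes to the tray. One or two of the three done_ are there.
- new_1: light grey turned motor shaft 120 mm long, 15 mm thick (collides as 16 wide, 15 high), 90 g, finish-ground. Origin: middle of its underside as it starts; y along it; it may roll, so it is judged by its middle, 7.5 mm up its z. Fingers may load it with at most 100 N (both pads added, closing shock included); 20 to 30 N of grip holds it well. Waiting: starts on the mat, goes to any cradle. Two or three of the three new_ are there.
- done_2: light grey turned motor shaft 120 mm long, 15 mm thick (collides as 16 wide, 15 high), 90 g, finish-ground. Origin: middle of its underside as it starts; y along it; it may roll, so it is judged by its middle, 7.5 mm up its z. Fingers may load it with at most 100 N (both pads added, closing shock included); 20 to 30 N of grip holds it well. Treated: starts in a cradle, goes to the tray. One or two of the three done_ are there.
- new_2: light grey turned motor shaft 120 mm long, 15 mm thick (collides as 16 wide, 15 high), 90 g, finish-ground. Origin: middle of its underside as it starts; y along it; it may roll, so it is judged by its middle, 7.5 mm up its z. Fingers may load it with at most 100 N (both pads added, closing shock included); 20 to 30 N of grip holds it well. Waiting: starts on the mat, goes to any cradle. Two or three of the three new_ are there.
- done_3: light grey turned motor shaft 120 mm long, 15 mm thick (collides as 16 wide, 15 high), 90 g, finish-ground. Origin: middle of its underside as it starts; y along it; it may roll, so it is judged by its middle, 7.5 mm up its z. Fingers may load it with at most 100 N (both pads added, closing shock included); 20 to 30 N of grip holds it well. Treated: starts in a cradle, goes to the tray. One or two of the three done_ are there.
- new_3: light grey turned motor shaft 120 mm long, 15 mm thick (collides as 16 wide, 15 high), 90 g, finish-ground. Origin: middle of its underside as it starts; y along it; it may roll, so it is judged by its middle, 7.5 mm up its z. Fingers may load it with at most 100 N (both pads added, closing shock included); 20 to 30 N of grip holds it well. Waiting: starts on the mat, goes to any cradle. Two or three of the three new_ are there.

How it is judged:
By the outcome, as a careful person would: the job done as asked, in the order asked, and still so for the second after the job is handed in, with the robot touching nothing.
Of done_1, done_2, done_3 only 1 to 2 are there at a start; the rules pass over those that are not, and their reading is None.
Of new_1, new_2, new_3 only 2 to 3 are there at a start; the rules pass over those that are not, and their reading is None.
At some moment in a run one of new_1, new_2, new_3 may be knocked a few centimetres aside while the robot is not near it.
Once in a run the grip may slacken for a moment while it holds something.
It also fails if it takes over 210 s, if anything falls off the work surface, if the arm or the gripper's body presses on something with over 40 N, if the wrist force passes 120 N, or if a joint passes its speed limit or range.

## Working session

There is one attempt and no reset: what is moved stays moved. The work goes in short steps, Python scripts to look and compute and a tool call to move; the robot and the scene stay as the last step left them, time stands still between calls to the robot, and variables do not carry over. Pictures are saved under pics/ and viewed, about 12 in all and at most 16, crops included, and the job is handed in when it is done.

Besides the shell and the picture viewer there is one more tool, called after ">>>" as a command line: name --argument value ..., lists and objects as JSON in quotes. arm_command: Moves the arm, as the interface text tells. Its arguments: {"type":"object","properties":{"motion":{"type":"array"}},"required":["motion"]}

```bash
mkdir -p pics; ls; python3 - <<'E'
from cell import bot
import cv2
for n in("top","side"):
    c=bot.camera(n); cv2.imwrite(f"pics/{n}0.png",c["pixels"][:,:,::-1]); print(n,c["fx"],c["fy"],c["cx"],c["cy"],c["rvec"],c["tvec"])
print(bot.state(),bot.grip_depth)
E
```

```text
pics
top 449.24885578282795 449.24885578282795 260.9044359539538 199.12669847542185 [ 2.16569151 -2.21870584  0.07669474] [ -36.46520489  543.65184165 1400.81262024]
side 433.62672374995446 433.62672374995446 263.71479853876554 196.384195983304 [ 0.10990415 -2.74486166  1.46317014] [ 557.82267208  127.00866596 1320.18426838]
{'time': 0.1, 'qpos': array([-5.82056499e+01,  2.05873343e+01,  6.40246499e-01, -1.96685427e-02,
       -7.01362011e+01, -1.65061428e+01]), 'dq': array([-0.07478716, -0.0689723 ,  0.10383308,  0.14179087, -0.05200511,
        0.04689653]), 'joint_efforts': array([-1.96590860e-03, -5.84763050e+01,  2.94109690e+01,  6.95466578e+00,
       -3.17375700e-03, -1.03419080e-05]), 'eef_pos': array([ 177.84599154, -650.70591165,  230.46055736]), 'tcp_rot': array([ 1.79914890e+02, -5.93750671e-03, -1.64718485e+02]), 'force': array([ 0.09747339, -0.221023  ,  0.49367582]), 'torque': array([0.01706844, 0.01058304, 0.00912923]), 'opening': 85.1457358851862} 18.700000000000003
```

View pics/top0.png

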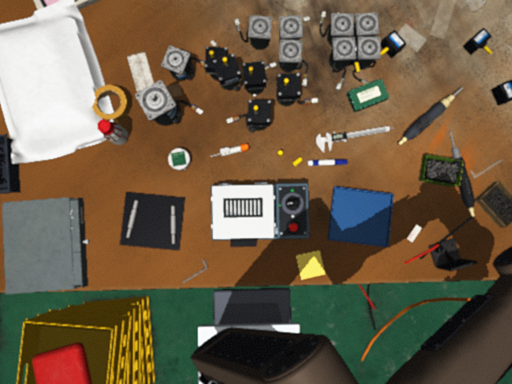

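View pics/side0.png

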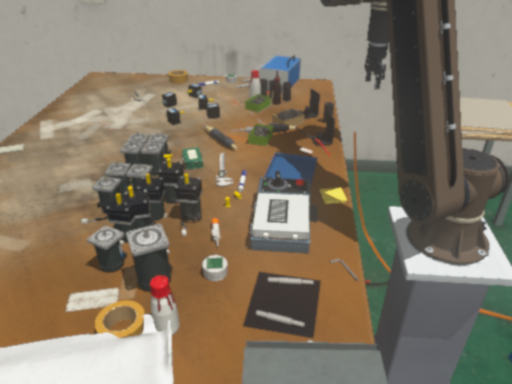

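```bash
cat > h.py <<'E'
import numpy as np, cv2
from cell import bot
from scipy.spatial.transform import Rotation as R
def cam(n):
    c=bot.camera(n); c["K"]=np.array([[c["fx"],0,c["cx"]],[0,c["fy"],c["cy"]],[0,0,1.]]); c["R"]=cv2.Rodrigues(np.array(c["rvec"]))[0]; c["t"]=np.array(c["tvec"]); return c
def back(c,uv,z):
    d=c["R"].T@np.linalg.inv(c["K"])@np.array([uv[0],uv[1],1.]); o=-c["R"].T@c["t"]; return o+d*(z-o[2])/d[2]
def proj(c,P):
    return cv2.projectPoints(np.atleast_2d(np.array(P,float)),c["rvec"],c["t"],c["K"],None)[0][:,0]
E
python3 - <<'E'
from h import *
c=cam("top"); s=cam("side"); im=c["pixels"].astype(int); hsv=cv2.cvtColor(c["pixels"],cv2.COLOR_RGB2HSV)
def comp(c,mask,roi,z,nm,k=1,amin=8):
    m=np.zeros(mask.shape,np.uint8); x0,x1,y0,y1=roi; m[y0:y1,x0:x1]=mask[y0:y1,x0:x1]
    n,l,st,ce=cv2.connectedComponentsWithStats(m)
    for i in sorted(range(1,n),key=lambda i:-st[i,4])[:k]:
        if st[i,4]<amin: continue
        pts=np.argwhere(l==i)[:,::-1].astype(float)
        W=np.array([back(c,p,z)[:2] for p in pts]).astype(np.float32)
        r=cv2.minAreaRect(W); print(nm,"px",ce[i].round(1),"A",st[i,4],"mean",W.mean(0).round(1),"rect",np.round(r[0],1),np.round(r[1],1),round(r[2],1))
v=hsv[:,:,2];sa=hsv[:,:,1];h=hsv[:,:,0]
comp(c,(v<70),(110,195,185,255),3,"mat")
comp(c,(v>130)&(sa<60),(118,190,190,252),10,"shaft",3)
comp(c,(h>100)&(h<125)&(sa>120),(320,400,180,250),15,"tray")
comp(c,(v>150)&(sa<50),(205,278,178,243),77,"lid")
comp(c,(sa>150)&((h<8)|(h>172))&(v>90),(280,310,210,240),95,"red")
def crop(c,x0,x1,y0,y1,k): return cv2.resize(c["pixels"][y0:y1,x0:x1,::-1],None,fx=k,fy=k,interpolation=cv2.INTER_CUBIC)
a=crop(c,112,402,172,252,2.75); b=crop(s,230,340,140,260,3); d=np.zeros((370,a.shape[1],3),np.uint8); d[:b.shape[0],:b.shape[1]]=b
e=crop(c,265,315,170,250,4.5); d[:e.shape[0],400:400+e.shape[1]]=e
cv2.imwrite("pics/crop1.png",np.vstack([a,d]))
E
```

```text
mat px [152.1 220.4] A 2738 mean [484.2 297.1] rect [484.2 296.8] [187.7 167.5] 83.4
shaft px [131.5 218.1] A 120 mean [493.  360.5] rect [490.4 361.6] [ 11.5 116.6] 75.6
shaft px [172.4 223.6] A 118 mean [472.4 231.6] rect [469.7 231.4] [  9.5 116.7] 89.3
tray px [360.3 216.1] A 3168 mean [ 481.7 -362.1] rect [ 481.9 -363. ] [190.2 167.9] 81.5
lid px [242.5 212.8] A 2612 mean [499.    7.3] rect [503.4   2.9] [198.7 166. ] 89.0
red px [292.7 226.9] A 51 mean [ 452.8 -141.5] rect [ 453.  -142.1] [22.5 21.3] 25.0
```

View pics/crop1.png

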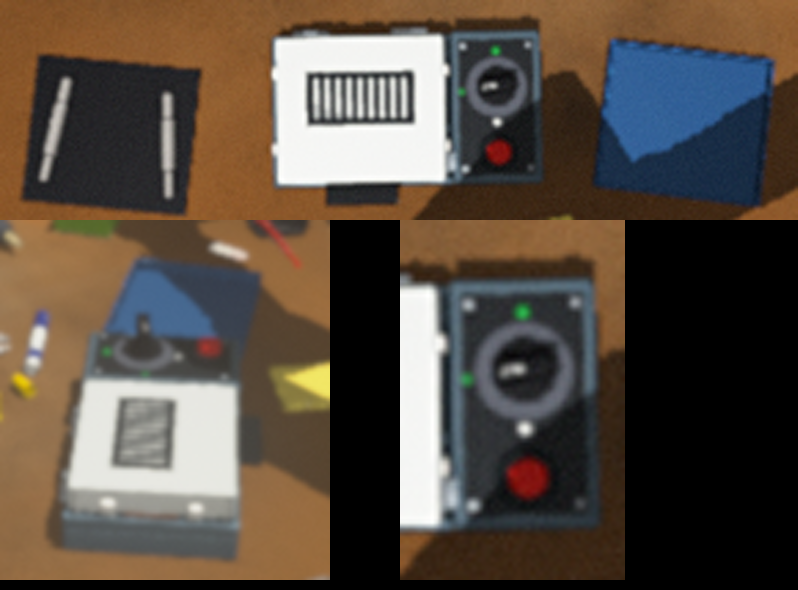

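```bash
python3 - <<'E'
from h import *
from scipy.optimize import least_squares
c=cam("top"); s=cam("side"); g=cv2.cvtColor(c["pixels"],cv2.COLOR_RGB2GRAY).astype(float)
# lid edges by threshold crossing at subpixel
def cross(line,th):
    k=np.where((line[:-1]-th)*(line[1:]-th)<0)[0]; return [i+(line[i]-th)/(line[i]-line[i+1]) for i in k]
def P(lst): return " ".join("%.1f"%q for q in lst)
for y in (192,200,220,228,236): print("row",y,"left",P(205+np.array(cross(g[y,205:222],140))),"right",P(268+np.array(cross(g[y,268:282],140))))
for x in (218,226,262,268): print("col",x,"top",P(178+np.array(cross(g[178:195,x],140))),"bot",P(232+np.array(cross(g[232:250,x],140))))
obs=[((211.3,185.8),(85,92,77)),((212,239.6),(-80,92,77)),((274.2,239.3),(-80,-92,77)),((274.2,184.7),(85,-92,77)),((308.6,183.8),(85,-200,72)),((309,237.8),(-85,-200,72)),((292.7,226.9),(-50,-150,95))]
uv=np.array([o[0] for o in obs]);X=np.array([o[1] for o in obs],float)
def W(p,X): r=R.from_euler("z",p[2],degrees=True).as_matrix(); return X@r.T+[p[0],p[1],0]
f=lambda p:(proj(c,W(p,X))-uv).ravel()
r=least_squares(f,[503,8,0],loss="soft_l1"); print(r.x); print(f(r.x).reshape(-1,2).round(1))
p=r.x
for n,q in dict(red=(-50,-150,95),sw=(22,-150,116),lidc=(85,92,77),lidr=(-80,92,77),lidd=(-80,-92,77),deck=(-85,-200,72)).items(): print(n,proj(s,W(p,np.array([q],float)))[0].round(1),proj(c,W(p,np.array([q],float)))[0].round(1))
hs=cv2.cvtColor(s["pixels"],cv2.COLOR_RGB2HSV); m=(hs[:,:,1]>150)&((hs[:,:,0]<8)|(hs[:,:,0]>172))&(hs[:,:,2]>80); m[:,:285]=0;m[:,315:]=0;m[:170]=0;m[200:]=0
print("side red",np.argwhere(m)[:,::-1].mean(0),m.sum())
E
```

```text
row 192 left 211.1 right 
row 200 left 210.2 right 273.5
row 220 left 211.6 right 273.6
row 228 left 210.7 right 277.2
row 236 left 211.9 right 273.9
col 218 top 185.1 bot 239.0
col 226 top 183.7 bot 239.1
col 262 top 184.0 bot 238.0
col 268 top 184.1 bot 237.9
[ 4.99257903e+02  6.82378073e+00 -2.15140186e-01]
[[ 0.5 -0.6]
 [ 0.5  0.3]
 [-0.5 -0.7]
 [-1.7 -0.7]
 [-0.7 -0.4]
 [ 0.5  1.7]
 [ 0.5  1.3]]
red [301.2 180.1] [293.2 228.2]
sw [279.3 173.5] [293.2 203.7]
lidc [252.4 227.9] [211.8 185.2]
lidr [310.8 231.1] [212.5 239.9]
lidd [310.2 195. ] [273.7 238.6]
deck [311.3 178.6] [309.5 239.5]
side red [299.42857143 182.28571429] 21
```

```bash
cat >> h.py <<'E'
D=np.array([502.5,8.5,-0.2])
def dem(x,y,z=0):
    return R.from_euler("z",D[2],degrees=True).apply([x,y,z])+[D[0],D[1],0]
def plan(x,y,z,yaw,frm=None):
    "units of travel (in tool axes at the FINAL yaw, after twisting) and twist"
    s=bot.state(); p,e=(s["eef_pos"],s["tcp_rot"]) if frm is None else (np.array(frm[:3]),[180,0,frm[3]])
    tw=-((yaw-e[2]+180)%360-180)/6
    d=np.array([x,y,z])-p; c,sn=np.cos(np.radians(yaw)),np.sin(np.radians(yaw))
    u=np.array([c*d[0]+sn*d[1],sn*d[0]-c*d[1],-d[2]])/25
    print("twist %.2f travel %s"%(tw,u.round(2)),"rows>=%.1f"%max(abs(u).max(),np.linalg.norm(u)*25/41))
E
python3 - <<'E'
from h import *
plan(524,-141.6,160,-83.3)
E
```

```text
twist -13.57 travel [-18.62 -16.13   2.84] rows>=18.6
```

>>> arm_command --motion '[{"travel":[0,0,0],"twist":-1,"jaw":100},{"travel":[0,0,0],"twist":-1,"jaw":100},{"travel":[0,0,0],"twist":-1,"jaw":100},{"travel":[0,0,0],"twist":-1,"jaw":100},{"travel":[0,0,0],"twist":-1,"jaw":100},{"travel":[0,0,0],"twist":-1,"jaw":100},{"travel":[0,0,0],"twist":-1,"jaw":100},{"travel":[0,0,0],"twist":-1,"jaw":100},{"travel":[0,0,0],"twist":-1,"jaw":100},{"travel":[0,0,0],"twist":-1,"jaw":100},{"travel":[0,0,0],"twist":-1,"jaw":100},{"travel":[0,0,0],"twist":-1,"jaw":100}]'

```text
time: 1.3
eef_pos: [177.9, -651.0, 231.2]
tcp_rot: [180.0, 0.0, -92.4]
force: [-0.0, -0.4, -0.7]
opening: 85.2
```

>>> arm_command --motion '[{"travel":[0,0,0],"twist":-1,"jaw":60},{"travel":[0,0,0],"twist":-0.57,"jaw":60},{"travel":[-0.93,-0.8,0],"twist":0,"jaw":60},{"travel":[-0.93,-0.8,0],"twist":0,"jaw":60},{"travel":[-0.93,-0.8,0],"twist":0,"jaw":60},{"travel":[-0.93,-0.8,0],"twist":0,"jaw":60},{"travel":[-0.93,-0.8,0],"twist":0,"jaw":60},{"travel":[-0.93,-0.8,0],"twist":0,"jaw":60},{"travel":[-0.93,-0.8,0],"twist":0,"jaw":60},{"travel":[-0.93,-0.8,0],"twist":0,"jaw":60},{"travel":[-0.93,-0.8,0],"twist":0,"jaw":60},{"travel":[-0.93,-0.8,0],"twist":0,"jaw":60}]'

```text
time: 2.3
eef_pos: [350.0, -395.5, 231.5]
tcp_rot: [-180.0, -0.0, -83.3]
force: [0.9, -0.1, 0.4]
opening: 51.2
```

>>> arm_command --motion '[{"travel":[-0.93,-0.81,0.2],"twist":0,"jaw":60},{"travel":[-0.93,-0.81,0.2],"twist":0,"jaw":60},{"travel":[-0.93,-0.81,0.2],"twist":0,"jaw":60},{"travel":[-0.93,-0.81,0.2],"twist":0,"jaw":60},{"travel":[-0.93,-0.81,0.2],"twist":0,"jaw":60},{"travel":[-0.93,-0.81,0.2],"twist":0,"jaw":60},{"travel":[-0.93,-0.81,0.2],"twist":0,"jaw":60},{"travel":[-0.93,-0.81,0.2],"twist":0,"jaw":60},{"travel":[-0.93,-0.81,0.2],"twist":0,"jaw":60},{"travel":[-0.93,-0.84,0.2],"twist":0,"jaw":60},{"travel":[0,0,0.5],"twist":0,"jaw":60},{"travel":[0,0,0],"twist":0,"jaw":60}]'

```text
time: 3.3
eef_pos: [523.7, -140.7, 166.7]
tcp_rot: [179.8, 0.0, -83.2]
force: [-2.1, 0.4, -1.0]
opening: 51.2
```

```bash
python3 - <<'E'
from h import *
s=bot.state(); print(s["eef_pos"],s["tcp_rot"],s["qpos"].round(1),s["force"].round(1),s["opening"])
plan(524,-141.6,160,-83.3)
E
```

```text
[ 523.6550698  -140.65575421  166.65715025] [ 1.79819923e+02  4.75227670e-02 -8.31795493e+01] [  5.6  11.2 -21.2  -0.1 -57.7   1.2] [-2.1  0.4 -1. ] 51.16265494156369
twist 0.02 travel [ 0.04 -0.01  0.27] rows>=0.3
```

>>> arm_command --motion '[{"travel":[0.04,-0.01,0.77],"twist":0,"jaw":60},{"travel":[0,0,0.77],"twist":0,"jaw":60},{"travel":[0,0,0.77],"twist":0,"jaw":60},{"travel":[0,0,0.76],"twist":0,"jaw":60},{"travel":[0,0,0],"twist":0,"jaw":24},{"travel":[0,0,0],"twist":0,"jaw":24},{"travel":[0,0,0],"twist":0,"jaw":24}]'

```text
time: 3.88
eef_pos: [525.0, -143.7, 93.3]
tcp_rot: [-179.9, -0.0, -83.3]
force: [0.2, 0.2, -0.2]
opening: 20.8
```

>>> arm_command --motion '[{"travel":[0,0,0],"twist":0,"jaw":20},{"travel":[0,0,0],"twist":0,"jaw":18},{"travel":[0,0,0],"twist":0,"jaw":17},{"travel":[0,0,0],"twist":0,"jaw":17}]'

```text
time: 4.22
eef_pos: [526.0, -143.2, 93.3]
tcp_rot: [-179.8, -0.0, -83.3]
force: [2.2, -0.5, 2.3]
opening: 14.3
```

>>> arm_command --motion '[{"travel":[0,0,0],"twist":0,"jaw":15},{"travel":[0,0,0],"twist":0,"jaw":15},{"travel":[0,0,0],"twist":0,"jaw":15}]'

```text
time: 4.47
eef_pos: [526.2, -143.2, 93.4]
tcp_rot: [-179.8, -0.0, -83.2]
force: [2.3, -0.2, 6.6]
opening: 13.3
```

>>> arm_command --motion '[{"travel":[0,0,0],"twist":0,"jaw":10},{"travel":[0,0,0],"twist":0,"jaw":10},{"travel":[0,0,0],"twist":0,"jaw":10}]'

```text
time: 4.72
eef_pos: [526.2, -143.1, 93.5]
tcp_rot: [-179.8, -0.0, -83.2]
force: [2.3, 0.2, 6.8]
opening: 12.8
```

>>> arm_command --motion '[{"travel":[0,-0.05,0],"twist":-1,"jaw":10},{"travel":[0,0,0],"twist":-1,"jaw":10},{"travel":[0,0,0],"twist":-1,"jaw":10},{"travel":[0,0,0],"twist":-1,"jaw":10},{"travel":[0,0,0],"twist":-1,"jaw":10},{"travel":[0,0,0],"twist":-1,"jaw":10},{"travel":[0,0,0],"twist":-1,"jaw":10},{"travel":[0,0,0],"twist":-1,"jaw":10},{"travel":[0,0,0],"twist":-1,"jaw":10},{"travel":[0,0,0],"twist":-1,"jaw":10},{"travel":[0,0,0],"twist":-1,"jaw":10},{"travel":[0,0,0],"twist":-1,"jaw":10}]'

```text
time: 5.72
eef_pos: [525.7, -143.6, 93.5]
tcp_rot: [179.9, -0.0, -11.0]
force: [-2.2, -2.0, 11.5]
opening: 12.8
```

>>> arm_command --motion '[{"travel":[0,0,0],"twist":-1,"jaw":10},{"travel":[0,0,0],"twist":-0.85,"jaw":10},{"travel":[0,0,0],"twist":-0.2,"jaw":10},{"travel":[0,0,0],"twist":0,"jaw":10}]'

```text
time: 6.05
eef_pos: [525.7, -143.7, 93.5]
tcp_rot: [180.0, -0.0, 1.0]
force: [-1.5, -2.8, 11.6]
opening: 12.7
```

```bash
python3 - <<'E'
from h import *
s=bot.state(); print(s["eef_pos"],s["tcp_rot"],s["qpos"].round(1),s["force"].round(1),s["torque"].round(2),s["opening"])
E
```

```text
[ 525.74333538 -143.67315403   93.47332933] [ 1.79961377e+02 -3.81377918e-02  1.01936227e+00] [  5.4  16.  -26.1   0.1 -47.9  85.6] [-1.5 -2.8 11.6] [-1.08  0.8  -1.03] 12.69415042625483
```

>>> arm_command --motion '[{"travel":[0,0,0],"twist":0,"jaw":40},{"travel":[0,0,0],"twist":0,"jaw":40},{"travel":[0,0,0],"twist":0,"jaw":40},{"travel":[0,0,-0.8],"twist":0,"jaw":40},{"travel":[0,0,-0.8],"twist":0,"jaw":40},{"travel":[0,0,-0.8],"twist":0,"jaw":40},{"travel":[-0.96,0,0],"twist":0,"jaw":0},{"travel":[-0.96,0,0],"twist":0,"jaw":0},{"travel":[-0.96,0,0],"twist":0,"jaw":0},{"travel":[0,0,0],"twist":0,"jaw":0},{"travel":[0,0,0],"twist":0,"jaw":0}]'

```text
time: 6.97
eef_pos: [452.8, -144.2, 152.2]
tcp_rot: [-180.0, -0.0, 1.0]
force: [0.8, -0.1, -0.0]
opening: -0.3
```

```bash
sed -i 's/^D=.*/D=np.array([503.7,6.8,-0.2])/' h.py; python3 - <<'E'
from h import *
s=bot.state(); print(s["eef_pos"],s["tcp_rot"],s["force"].round(1),s["torque"].round(2),s["opening"])
plan(*dem(-50,-150,98),0); plan(*dem(-50,-150,88),0)
c=cam("top"); cv2.imwrite("pics/sw.png",cv2.resize(c["pixels"][170:250,260:330,::-1],None,fx=6,fy=6,interpolation=cv2.INTER_CUBIC))
E
```

```text
[ 452.76474302 -144.19672053  152.23356715] [-1.79990061e+02 -5.49538282e-03  1.01928593e+00] [ 0.8 -0.1 -0. ] [-0.   -0.08  0.04] -0.30629759879376095
twist 0.17 travel [ 0.02 -0.05  2.17] rows>=2.2
twist 0.17 travel [ 0.02 -0.05  2.57] rows>=2.6
```

View pics/sw.png

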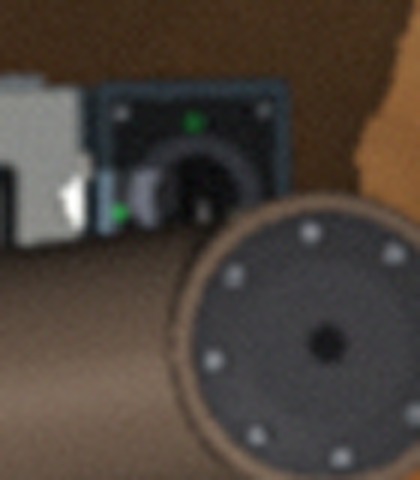

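```bash
python3 - <<'E'
from h import *
c=cam("side"); cv2.imwrite("pics/side1.png",cv2.resize(c["pixels"][60:300,180:440,::-1],None,fx=2.5,fy=2.5,interpolation=cv2.INTER_CUBIC))
E
```

```text
(no output)
```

View pics/side1.png

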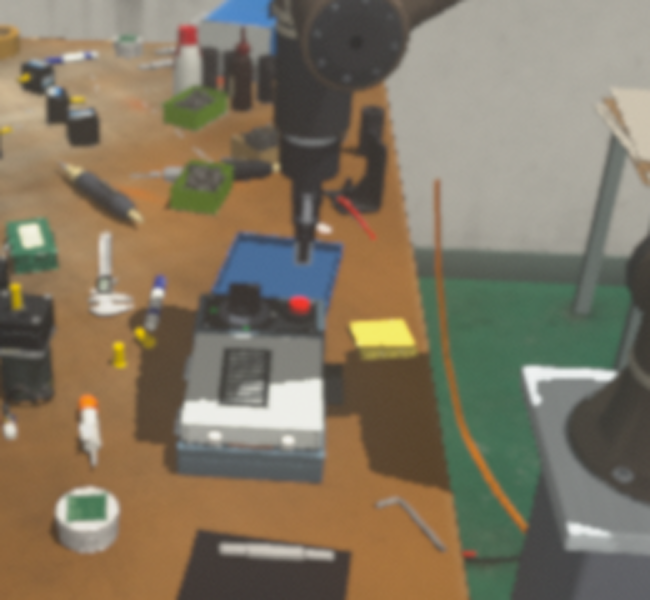

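>>> arm_command --motion '[{"travel":[0.02,-0.05,0.7],"twist":0.17,"jaw":0},{"travel":[0,0,0.7],"twist":0,"jaw":0},{"travel":[0,0,0.7],"twist":0,"jaw":0},{"travel":[0,0,0.2],"twist":0,"jaw":0},{"travel":[0,0,0.2],"twist":0,"jaw":0},{"travel":[0,0,0.1],"twist":0,"jaw":0},{"travel":[0,0,0.05],"twist":0,"jaw":0},{"travel":[0,0,0],"twist":0,"jaw":0}]'

```text
time: 7.73
eef_pos: [454.3, -143.1, 87.9]
tcp_rot: [180.0, 0.0, 0.0]
force: [-9.3, 5.0, 21.9]
opening: -0.3
```

>>> arm_command --motion '[{"travel":[0,0,-0.8],"twist":0,"jaw":0},{"travel":[0,0,-0.9],"twist":0,"jaw":0},{"travel":[0,0,-0.9],"twist":0,"jaw":0},{"travel":[0,0.9,-0.9],"twist":0,"jaw":40},{"travel":[0,0.9,-0.9],"twist":0,"jaw":40},{"travel":[0,0.9,-0.9],"twist":0,"jaw":40},{"travel":[0,0.9,-0.9],"twist":0,"jaw":40},{"travel":[0,0.9,-0.9],"twist":0,"jaw":40},{"travel":[0,0.9,0],"twist":0,"jaw":40},{"travel":[0,0.9,0],"twist":0,"jaw":40},{"travel":[0,0.9,0],"twist":0,"jaw":40}]'

```text
time: 8.65
eef_pos: [454.6, -324.4, 264.6]
tcp_rot: [180.0, -0.1, -0.0]
force: [1.1, 0.1, -0.3]
opening: 34.3
```

```bash
python3 - <<'E'
from h import *
s=bot.state(); print(s["eef_pos"],s["tcp_rot"],s["force"].round(1))
c=cam("top"); cv2.imwrite("pics/top2.png",np.vstack([cv2.resize(c["pixels"][165:255,110:400,::-1],None,fx=2.75,fy=2.75,interpolation=cv2.INTER_CUBIC),cv2.resize(c["pixels"][175:245,200:320,::-1],None,fx=5,fy=5,interpolation=cv2.INTER_CUBIC)[:,:].copy() if 0 else np.pad(cv2.resize(c["pixels"][175:245,200:320,::-1],None,fx=5,fy=5,interpolation=cv2.INTER_CUBIC),((0,0),(0,int(290*2.75+.5)-600),(0,0)))]) )
E
```

```text
[ 454.57925682 -324.39016152  264.6409329 ] [ 1.79963345e+02 -1.11026730e-01 -1.35596197e-02] [ 1.1  0.1 -0.3]
```

View pics/top2.png

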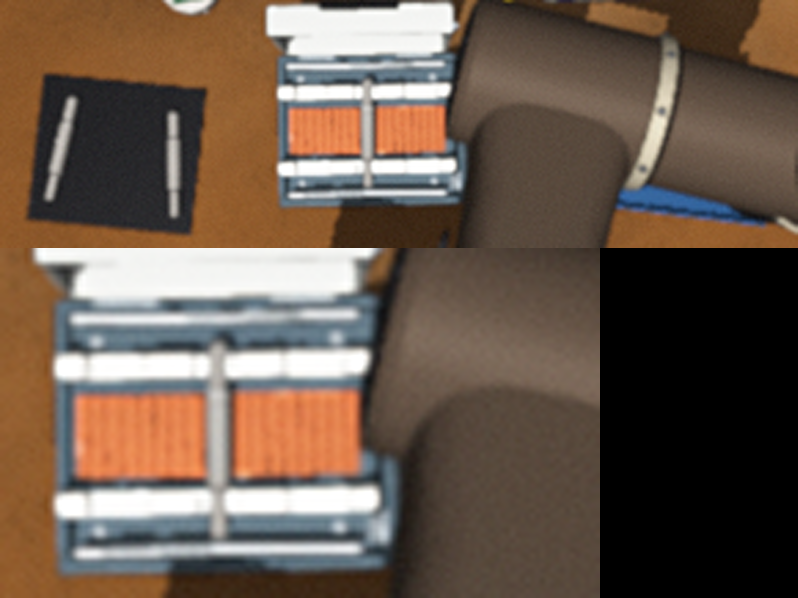

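```bash
cat >> h.py <<'E'
def shafts(c,roi,z,extra=None):
    p=c["pixels"].astype(int); hsv=cv2.cvtColor(c["pixels"],cv2.COLOR_RGB2HSV); x0,x1,y0,y1=roi
    m=np.zeros(p.shape[:2],np.uint8); q=(hsv[:,:,2]>110)&(hsv[:,:,1]<60); m[y0:y1,x0:x1]=q[y0:y1,x0:x1]
    n,l,st,ce=cv2.connectedComponentsWithStats(m)
    for i in range(1,n):
        if st[i,4]<40: continue
        uv=np.argwhere(l==i)[:,::-1]; W=np.array([back(c,u,z)[:2] for u in uv]); mu=W.mean(0)
        v=np.linalg.eigh(np.cov((W-mu).T))[1][:,1]; a=(np.degrees(np.arctan2(v[1],v[0]))+90)%180-90
        t=(W-mu)@v; mid=mu+v*(t.max()+t.min())/2
        print("shaft mean",mu.round(1),"mid",mid.round(1),"ang %.1f len %.0f A %d px %s"%(a,np.ptp(t),st[i,4],ce[i].round(1)))
E
python3 - <<'E'
from h import *
c=cam("top"); shafts(c,(118,190,190,252),10)
p=c["pixels"].astype(int)
def col(x0,x1,y0,y1): # white rail centroid
    w=np.clip(p[y0:y1,x0:x1].min(2)-170,0,None); return (w.sum(1)@np.arange(y0,y1))/w.sum()
for x0,x1 in ((216,238),(249,270)):
    for y0,y1 in ((193,205),(220,231)):
        r=col(x0,x1,y0,y1); print("rail",(x0+x1-1)/2,round(r,2),back(c,((x0+x1-1)/2,r),62)[:2].round(1))
sel=[]
g=p
for y in range(205,219):
    row=p[y,236:252]; w=np.clip(40-(row.max(1)-row.min(1)),0,None)*(row.min(1)>90); 
    if w.sum()>0: sel.append(((w@np.arange(236,252))/w.sum(),y))
for s in sel[::3]: print("shaft",np.round(s,1),back(c,s,60)[:2].round(1))
# near bottom base edge etc
print("pred cradle2 centre",dem(0,0,50), "px rails",proj(c,[dem(-42,80,62),dem(42,80,62),dem(0,0,62)]).round(1))
E
```

```text
shaft mean [492.9 360.3] mid [491.7 360.6] ang -13.6 len 120 A 149 px [131.6 218.1]
shaft mean [472.7 231.2] mid [469.7 231.2] ang 0.2 len 117 A 138 px [172.6 223.5]
rail 226.5 198.25 [545.   55.8]
rail 226.5 225.71 [461.2  57.4]
rail 259.0 197.8 [544.  -43.5]
rail 259.0 225.12 [460.6 -41.5]
shaft [243.5 205. ] [523.2   4.4]
shaft [243.5 208. ] [514.    4.7]
shaft [243.5 211. ] [504.8   4.8]
shaft [243.5 214. ] [495.7   5. ]
shaft [243.4 217. ] [486.5   5.4]
pred cradle2 centre [503.7   6.8  50. ] px rails [[216.8 225.7]
 [216.4 198.2]
 [242.8 211.4]]
```

>>> arm_command --motion '[{"travel":[0.14,-0.94,0],"twist":0,"jaw":42},{"travel":[0.14,-0.94,0],"twist":0,"jaw":42},{"travel":[0.14,-0.94,0],"twist":0,"jaw":42},{"travel":[0.14,-0.94,0],"twist":0,"jaw":42},{"travel":[0.14,-0.94,0],"twist":0,"jaw":42},{"travel":[0.14,-0.94,0],"twist":0,"jaw":42},{"travel":[0.14,-0.94,0],"twist":0,"jaw":42},{"travel":[0.14,-0.94,0],"twist":0,"jaw":42},{"travel":[0.14,-0.94,0],"twist":0,"jaw":42},{"travel":[0.14,-0.94,0.5],"twist":0,"jaw":42},{"travel":[0.14,-0.94,0.5],"twist":0,"jaw":42},{"travel":[0.14,-0.94,0.5],"twist":0,"jaw":42}]'

```text
time: 9.75
eef_pos: [496.6, -39.4, 226.3]
tcp_rot: [-180.0, -0.1, 0.0]
force: [1.3, 0.0, -0.9]
opening: 35.8
```

>>> arm_command --motion '[{"travel":[0.14,-0.94,0.7],"twist":0,"jaw":42},{"travel":[0.13,-0.97,0.7],"twist":0,"jaw":42},{"travel":[0,0,0.9],"twist":0,"jaw":42},{"travel":[0,0,0.9],"twist":0,"jaw":42},{"travel":[0,0,0.9],"twist":0,"jaw":42},{"travel":[0,0,0.9],"twist":0,"jaw":42},{"travel":[0,0,0],"twist":0,"jaw":42},{"travel":[0,0,0],"twist":0,"jaw":42}]'

```text
time: 10.42
eef_pos: [502.7, 6.8, 100.7]
tcp_rot: [179.9, 0.1, 0.0]
force: [1.2, 0.1, 0.8]
opening: 36.0
```

```bash
sed -i 's/^D=.*/D=np.array([503.3,6.0,-0.4])/' h.py; python3 - <<'E'
from h import *
s=bot.state(); print(s["eef_pos"],s["tcp_rot"],s["force"].round(1),s["opening"])
plan(503.3,5.3,51,0)
E
```

```text
[502.70411586   6.79034625 100.69182311] [1.79940772e+02 1.05152519e-01 1.78755609e-02] [1.2 0.1 0.8] 35.9575505219814
twist 0.00 travel [0.02 0.06 1.99] rows>=2.0
```

>>> arm_command --motion '[{"travel":[0.02,0.06,0.5],"twist":0,"jaw":42},{"travel":[0,0,0.5],"twist":0,"jaw":42},{"travel":[0,0,0.5],"twist":0,"jaw":42},{"travel":[0,0,0.46],"twist":0,"jaw":42},{"travel":[0,0,0],"twist":0,"jaw":30},{"travel":[0,0,0],"twist":0,"jaw":25},{"travel":[0,0,0],"twist":0,"jaw":23},{"travel":[0,0,0],"twist":0,"jaw":21},{"travel":[0,0,0],"twist":0,"jaw":20},{"travel":[0,0,0],"twist":0,"jaw":19.5},{"travel":[0,0,0],"twist":0,"jaw":19},{"travel":[0,0,0],"twist":0,"jaw":19}]'

```text
time: 11.42
eef_pos: [503.6, 5.2, 52.0]
tcp_rot: [-180.0, -0.0, -0.0]
force: [-0.9, 0.3, 0.1]
opening: 16.3
```

>>> arm_command --motion '[{"travel":[0,0,0],"twist":0,"jaw":18.5},{"travel":[0,0,0],"twist":0,"jaw":18.5},{"travel":[0,0,0],"twist":0,"jaw":18.5}]'

```text
time: 11.67
eef_pos: [503.5, 5.2, 51.8]
tcp_rot: [180.0, 0.0, -0.0]
force: [-0.6, -0.4, -0.5]
opening: 15.9
```

>>> arm_command --motion '[{"travel":[0,0,0],"twist":0,"jaw":18},{"travel":[0,0,0],"twist":0,"jaw":18},{"travel":[0,0,0],"twist":0,"jaw":18}]'

```text
time: 11.92
eef_pos: [503.5, 5.3, 51.8]
tcp_rot: [-180.0, 0.0, -0.0]
force: [-0.4, 0.3, 0.4]
opening: 15.0
```

>>> arm_command --motion '[{"travel":[0,0,0],"twist":0,"jaw":17.5},{"travel":[0,0,0],"twist":0,"jaw":17.5},{"travel":[0,0,0],"twist":0,"jaw":17.5}]'

```text
time: 12.17
eef_pos: [503.6, 5.2, 51.8]
tcp_rot: [-180.0, -0.0, -0.0]
force: [1.1, 0.4, -0.3]
opening: 15.0
```

```bash
python3 - <<'E'
from h import *
for i in range(5):
    s=bot.state(); print(s["time"],s["force"].round(1),s["torque"].round(2),s["opening"])
    c=bot.camera("top")
E
```

```text
12.1667 [ 1.1  0.4 -0.3] [ 0.21  0.   -0.02] 15.018892902268922
12.2167 [-0.   1.2  0.1] [ 0.18 -0.03 -0.02] 15.081744260616354
12.2667 [0.3 1.1 0.2] [ 0.24 -0.07 -0.02] 15.080494415213561
12.3167 [ 0.2  0.8 -0.7] [ 0.22  0.03 -0.01] 15.103386302025598
12.3667 [0.5 0.4 0.2] [ 0.15 -0.07  0.02] 15.001121921771244
```

>>> arm_command --motion '[{"travel":[0,0,0],"twist":0,"jaw":17},{"travel":[0,0,0],"twist":0,"jaw":17},{"travel":[0,0,0],"twist":0,"jaw":17}]'

```text
time: 12.67
eef_pos: [503.5, 5.2, 51.8]
tcp_rot: [180.0, -0.0, -0.0]
force: [0.7, 0.1, 0.2]
opening: 14.7
```

>>> arm_command --motion '[{"travel":[0,0,0],"twist":0,"jaw":16.5},{"travel":[0,0,0],"twist":0,"jaw":16.5},{"travel":[0,0,0],"twist":0,"jaw":16.5}]'

```text
time: 12.92
eef_pos: [503.5, 5.2, 51.9]
tcp_rot: [180.0, -0.0, -0.0]
force: [0.6, -0.2, 1.7]
opening: 14.5
```

```bash
python3 - <<'E'
from h import *
o=[]
for i in range(4):
    s=bot.state(); o.append(s["opening"]); c=bot.camera("side")
print(o)
cv2.imwrite("pics/side2.png",cv2.resize(c["pixels"][110:260,210:360,::-1],None,fx=4,fy=4,interpolation=cv2.INTER_CUBIC))
E
```

```text
[14.500270673643943, 14.36396090753962, 14.139805118255328, 14.404496620905242]
```

View pics/side2.png

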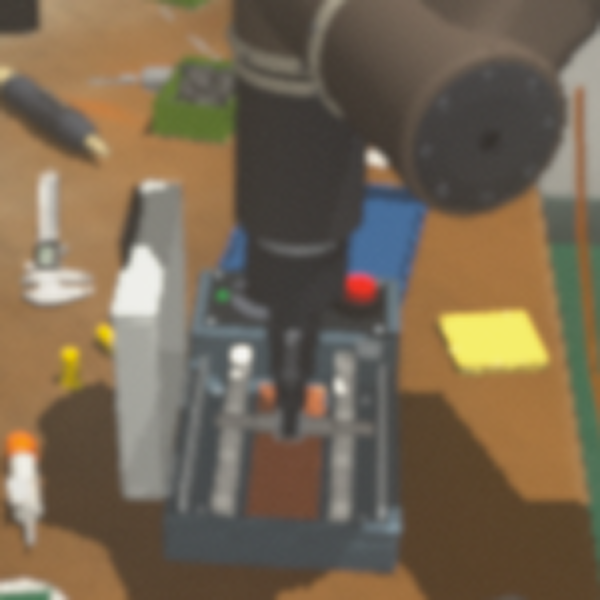

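```bash
cat >> h.py <<'E'
def avg(n=8):
    o=[];f=[]
    for i in range(n):
        s=bot.state(); o.append(s["opening"]); f.append(s["force"]); c=cam("side")
    print("t %.1f"%s["time"],"pos",s["eef_pos"].round(1),"yaw %.1f"%s["tcp_rot"][2],"open %.2f+-%.2f"%(np.mean(o),np.std(o)),"F",np.mean(f,0).round(2)); return c
E
python3 -c "
from h import *
avg()"
```

```text
t 13.5 pos [503.6   5.2  51.9] yaw -0.0 open 14.44+-0.07 F [-0.41  0.35  2.02]
```

>>> arm_command --motion '[{"travel":[0,0,-0.1],"twist":0,"jaw":16.5},{"travel":[0,0,-0.1],"twist":0,"jaw":16.5},{"travel":[0,0,-0.1],"twist":0,"jaw":16.5},{"travel":[0,0,-0.1],"twist":0,"jaw":16.5},{"travel":[0,0,0],"twist":0,"jaw":16.5},{"travel":[0,0,0],"twist":0,"jaw":16.5}]'

```text
time: 14.02
eef_pos: [503.6, 5.3, 62.0]
tcp_rot: [-180.0, -0.0, -0.0]
force: [0.4, 1.3, -0.5]
opening: 14.7
```

```bash
python3 -c "
from h import *
c=avg()
cv2.imwrite('pics/side3.png',cv2.resize(c['pixels'][180:245,245:320,::-1],None,fx=8,fy=8,interpolation=cv2.INTER_CUBIC))"
```

```text
t 14.4 pos [503.4   5.2  61.7] yaw -0.0 open 14.55+-0.17 F [ 0.2   0.5  -0.94]
```

View pics/side3.png

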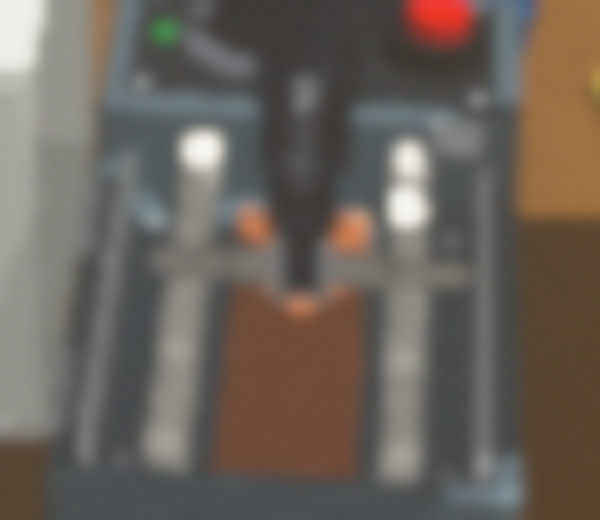

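>>> arm_command --motion '[{"travel":[0,0,-0.5],"twist":0,"jaw":16.5},{"travel":[0,0,-0.7],"twist":0,"jaw":16.5},{"travel":[0,0,-0.8],"twist":0,"jaw":16.5},{"travel":[0,0,-0.8],"twist":0,"jaw":16.5},{"travel":[0,0,-0.7],"twist":0,"jaw":16.5},{"travel":[0,0.2,-0.5],"twist":0,"jaw":16.5},{"travel":[-0.05,0.5,0],"twist":0,"jaw":16.5},{"travel":[-0.05,0.7,0],"twist":0,"jaw":16.5},{"travel":[-0.05,0.75,0],"twist":0,"jaw":16.5},{"travel":[-0.05,0.75,0],"twist":0,"jaw":16.5},{"travel":[-0.05,0.75,0],"twist":0,"jaw":16.5},{"travel":[-0.05,0.75,0],"twist":0,"jaw":16.5}]'

```text
time: 15.42
eef_pos: [495.2, -106.0, 161.0]
tcp_rot: [-180.0, 0.1, -0.0]
force: [-0.5, -0.0, -0.9]
opening: 14.3
```

>>> arm_command --motion '[{"travel":[-0.05,0.75,0],"twist":0,"jaw":16.5},{"travel":[-0.05,0.75,0],"twist":0,"jaw":16.5},{"travel":[-0.05,0.75,0],"twist":0,"jaw":16.5},{"travel":[-0.05,0.75,0],"twist":0,"jaw":16.5},{"travel":[-0.05,0.75,0],"twist":0,"jaw":16.5},{"travel":[-0.05,0.75,0],"twist":0,"jaw":16.5},{"travel":[-0.05,0.75,0],"twist":0,"jaw":16.5},{"travel":[-0.05,0.75,0],"twist":0,"jaw":16.5},{"travel":[-0.05,0.75,0],"twist":0,"jaw":16.5},{"travel":[-0.05,0.75,0],"twist":0,"jaw":16.5},{"travel":[-0.05,0.75,0],"twist":0,"jaw":16.5},{"travel":[-0.03,0.5,0],"twist":0,"jaw":16.5}]'

```text
time: 16.42
eef_pos: [480.5, -325.1, 160.8]
tcp_rot: [-180.0, 0.1, -0.1]
force: [0.9, 0.8, -1.0]
opening: 14.5
```

>>> arm_command --motion '[{"travel":[0,0.5,0],"twist":0,"jaw":16.5},{"travel":[0,0.3,0.5],"twist":0,"jaw":16.5},{"travel":[0,0,0.7],"twist":0,"jaw":16.5},{"travel":[0,0,0.8],"twist":0,"jaw":16.5},{"travel":[0,0,0.8],"twist":0,"jaw":16.5},{"travel":[0,0,0.8],"twist":0,"jaw":16.5},{"travel":[0,0,0.6],"twist":0,"jaw":16.5},{"travel":[0,0,0.3],"twist":0,"jaw":16.5},{"travel":[0,0,0],"twist":0,"jaw":16.5}]'

```text
time: 17.17
eef_pos: [480.0, -342.8, 46.7]
tcp_rot: [-179.9, 0.2, -0.0]
force: [-0.3, 0.3, -1.1]
opening: 14.5
```

```bash
python3 -c "
from h import *
c=avg(5)
plan(482,-363,6.5,0)"
```

```text
t 17.4 pos [ 482.2 -343.7   50.2] yaw 0.0 open 14.44+-0.10 F [ 0.51  0.04 -0.58]
twist 0.00 travel [-0.01  0.77  1.76] rows>=1.8
```

>>> arm_command --motion '[{"travel":[0,0.39,0],"twist":0,"jaw":16.5},{"travel":[0,0.38,0],"twist":0,"jaw":16.5},{"travel":[0,0,0.5],"twist":0,"jaw":16.5},{"travel":[0,0,0.5],"twist":0,"jaw":16.5},{"travel":[0,0,0.3],"twist":0,"jaw":16.5},{"travel":[0,0,0.2],"twist":0,"jaw":16.5},{"travel":[0,0,0.1],"twist":0,"jaw":16.5},{"travel":[0,0,0.1],"twist":0,"jaw":16.5},{"travel":[0,0,0],"twist":0,"jaw":16.5}]'

```text
time: 18.17
eef_pos: [481.5, -362.9, 6.7]
tcp_rot: [180.0, 0.0, -0.0]
force: [0.1, -0.1, -1.1]
opening: 14.4
```

```bash
python3 -c "
from h import *
c=avg(4)"
```

```text
t 18.3 pos [ 481.8 -362.9    7.3] yaw -0.0 open 14.52+-0.30 F [ 0.03  0.29 -0.74]
```

>>> arm_command --motion '[{"travel":[0,0,0.05],"twist":0,"jaw":16.5},{"travel":[0,0,0.02],"twist":0,"jaw":17.5},{"travel":[0,0,0],"twist":0,"jaw":19},{"travel":[0,0,0],"twist":0,"jaw":22},{"travel":[0,0,0],"twist":0,"jaw":28},{"travel":[0,0,0],"twist":0,"jaw":32},{"travel":[0,0,0],"twist":0,"jaw":32},{"travel":[0,0,-0.4],"twist":0,"jaw":32},{"travel":[0,0,-0.8],"twist":0,"jaw":32},{"travel":[0,0,-1],"twist":0,"jaw":36},{"travel":[0,0,-1],"twist":0,"jaw":40},{"travel":[0,0,-1],"twist":0,"jaw":40}]'

```text
time: 19.37
eef_pos: [481.2, -362.8, 111.9]
tcp_rot: [180.0, 0.0, -0.0]
force: [-0.1, 0.5, 0.3]
opening: 34.5
```

>>> arm_command --motion '[{"travel":[0,-0.5,-1],"twist":0,"jaw":40},{"travel":[0,-0.9,-1],"twist":0,"jaw":40},{"travel":[0,-1,-1],"twist":0,"jaw":40},{"travel":[0,-1,0],"twist":0,"jaw":40},{"travel":[0,-1,0],"twist":0,"jaw":40},{"travel":[0,-1,0],"twist":0,"jaw":40},{"travel":[0,-1,0],"twist":0,"jaw":40},{"travel":[0,-1,0],"twist":0,"jaw":40},{"travel":[0,-1,0],"twist":0,"jaw":40},{"travel":[0,-1,0],"twist":0,"jaw":40},{"travel":[0,-1,0],"twist":0,"jaw":40}]'

```text
time: 20.28
eef_pos: [481.2, -101.6, 186.0]
tcp_rot: [-180.0, -0.1, -0.0]
force: [-0.3, 0.7, -0.2]
opening: 34.0
```

```bash
python3 - <<'E'
from h import *
s=bot.state();print(s["eef_pos"],s["force"],s["opening"])
c=cam("top"); shafts(c,(105,205,180,255),10); shafts(c,(325,400,185,250),12)
cv2.imwrite("pics/top3.png",cv2.resize(c["pixels"][165:260,110:400,::-1],None,fx=2.75,fy=2.75,interpolation=cv2.INTER_CUBIC))
E
```

```text
[ 481.23888661 -101.63665231  185.97211993] [-0.2718845   0.69102255 -0.2219134 ] 33.9629319405567
shaft mean [493.1 360.3] mid [491.8 360.6] ang -13.9 len 120 A 150 px [131.6 218. ]
shaft mean [ 477.9 -361.9] mid [ 477.3 -361.9] ang -0.3 len 117 A 164 px [360.1 217.3]
```

View pics/top3.png

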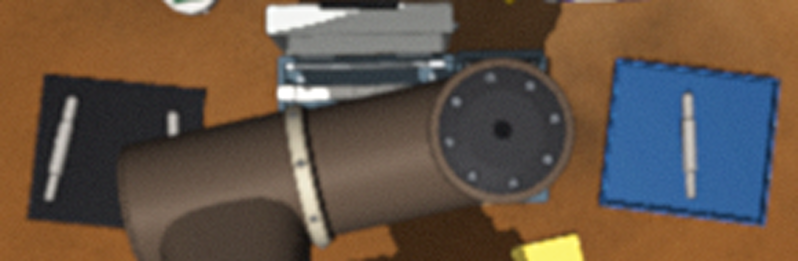

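```bash
python3 -c "
from h import *
plan(492.5,360.4,60,-13.8)"
```

```text
twist 2.30 travel [ -3.96 -17.95   5.04] rows>=18.0
```

>>> arm_command --motion '[{"travel":[0,0,0],"twist":0.8,"jaw":42},{"travel":[0,0,0],"twist":0.8,"jaw":42},{"travel":[0,0,0],"twist":0.7,"jaw":42},{"travel":[-0.21,-0.94,0],"twist":0,"jaw":42},{"travel":[-0.21,-0.94,0],"twist":0,"jaw":42},{"travel":[-0.21,-0.94,0],"twist":0,"jaw":42},{"travel":[-0.21,-0.94,0],"twist":0,"jaw":42},{"travel":[-0.21,-0.94,0],"twist":0,"jaw":42},{"travel":[-0.21,-0.94,0],"twist":0,"jaw":42},{"travel":[-0.21,-0.94,0],"twist":0,"jaw":42},{"travel":[-0.21,-0.94,0],"twist":0,"jaw":42},{"travel":[-0.21,-0.94,0],"twist":0,"jaw":42}]'

```text
time: 21.33
eef_pos: [485.9, 115.0, 186.0]
tcp_rot: [-180.0, -0.0, -13.8]
force: [-0.1, 0.1, -0.4]
opening: 36.0
```

>>> arm_command --motion '[{"travel":[-0.21,-0.94,0],"twist":0,"jaw":42},{"travel":[-0.21,-0.94,0],"twist":0,"jaw":42},{"travel":[-0.21,-0.94,0],"twist":0,"jaw":42},{"travel":[-0.21,-0.94,0.5],"twist":0,"jaw":42},{"travel":[-0.21,-0.94,0.8],"twist":0,"jaw":42},{"travel":[-0.21,-0.95,0.8],"twist":0,"jaw":42},{"travel":[-0.21,-0.95,0.8],"twist":0,"jaw":42},{"travel":[-0.2,-0.95,0.8],"twist":0,"jaw":42},{"travel":[-0.2,-0.95,0.8],"twist":0,"jaw":42},{"travel":[-0.1,-0.8,0.5],"twist":0,"jaw":42},{"travel":[0,0,0],"twist":0,"jaw":42}]'

```text
time: 22.25
eef_pos: [493.3, 353.6, 57.6]
tcp_rot: [179.9, 0.1, -13.7]
force: [0.7, -0.1, -0.0]
opening: 35.7
```

```bash
python3 -c "
from h import *
avg(3)
plan(492.5,360.4,5,-13.8)"
```

```text
t 22.4 pos [493.5 351.7  59.7] yaw -13.7 open 35.79+-0.11 F [-0.44 -0.44  0.14]
twist 0.00 travel [-0.13 -0.34  2.22] rows>=2.2
```

>>> arm_command --motion '[{"travel":[-0.13,-0.34,0],"twist":0,"jaw":42},{"travel":[0,0,0.5],"twist":0,"jaw":42},{"travel":[0,0,0.6],"twist":0,"jaw":42},{"travel":[0,0,0.6],"twist":0,"jaw":42},{"travel":[0,0,0.3],"twist":0,"jaw":42},{"travel":[0,0,0.1],"twist":0,"jaw":42},{"travel":[0,0,0],"twist":0,"jaw":42},{"travel":[0,0,0],"twist":0,"jaw":42}]'

```text
time: 23.07
eef_pos: [493.1, 360.8, 8.5]
tcp_rot: [-179.9, -0.0, -13.8]
force: [0.5, 0.1, -0.4]
opening: 36.0
```

```bash
python3 -c "
from h import *
avg(3)
plan(492.5,360.4,5,-13.8)"
```

```text
t 23.2 pos [493.1 360.9   8.6] yaw -13.8 open 35.83+-0.11 F [ 0.07  0.05 -0.2 ]
twist -0.00 travel [-0.02  0.02  0.14] rows>=0.1
```

>>> arm_command --motion '[{"travel":[0,0,0.14],"twist":0,"jaw":42},{"travel":[0,0,0],"twist":0,"jaw":30},{"travel":[0,0,0],"twist":0,"jaw":25},{"travel":[0,0,0],"twist":0,"jaw":23},{"travel":[0,0,0],"twist":0,"jaw":21},{"travel":[0,0,0],"twist":0,"jaw":20},{"travel":[0,0,0],"twist":0,"jaw":19},{"travel":[0,0,0],"twist":0,"jaw":18.5},{"travel":[0,0,0],"twist":0,"jaw":18},{"travel":[0,0,0],"twist":0,"jaw":17.5},{"travel":[0,0,0],"twist":0,"jaw":17.5}]'

```text
time: 24.13
eef_pos: [492.6, 360.2, 4.1]
tcp_rot: [180.0, 0.0, -13.8]
force: [-1.3, -0.6, 1.5]
opening: 14.7
```

>>> arm_command --motion '[{"travel":[0,0,0],"twist":0,"jaw":17},{"travel":[0,0,0],"twist":0,"jaw":16.5},{"travel":[0,0,0],"twist":0,"jaw":16.5},{"travel":[0,0,0],"twist":0,"jaw":16.5}]'

```text
time: 24.47
eef_pos: [492.6, 360.3, 4.1]
tcp_rot: [180.0, 0.0, -13.8]
force: [-1.1, -2.0, 2.9]
opening: 14.5
```

```bash
python3 -c "
from h import *
avg(4)"
```

```text
t 24.6 pos [492.6 360.3   4.1] yaw -13.8 open 14.67+-0.15 F [-0.97 -2.38  3.33]
```

>>> arm_command --motion '[{"travel":[0,0,-0.1],"twist":0,"jaw":16.5},{"travel":[0,0,-0.1],"twist":0,"jaw":16.5},{"travel":[0,0,-0.2],"twist":0,"jaw":16.5},{"travel":[0,0,0],"twist":0,"jaw":16.5},{"travel":[0,0,0],"twist":0,"jaw":16.5}]'

```text
time: 25.08
eef_pos: [492.9, 360.9, 14.5]
tcp_rot: [-179.9, -0.0, -13.8]
force: [-0.2, 0.2, 0.6]
opening: 14.4
```

```bash
python3 -c "
from h import *
avg(6)
t=dem(0,55); plan(t[0],t[1],150,-0.4)
t=dem(0,-55); plan(t[0],t[1],150,-0.4)"
```

```text
t 25.3 pos [492.6 360.4  13.9] yaw -13.8 open 14.65+-0.23 F [-0.02  0.01 -0.74]
twist -2.24 travel [ 0.53 11.97 -5.44] rows>=12.0
twist -2.24 travel [ 0.53 16.37 -5.44] rows>=16.4
```

>>> arm_command --motion '[{"travel":[0,0,-0.5],"twist":0,"jaw":16.5},{"travel":[0,0,-0.7],"twist":0,"jaw":16.5},{"travel":[0,0,-0.8],"twist":-0.3,"jaw":16.5},{"travel":[0,0,-0.8],"twist":-0.5,"jaw":16.5},{"travel":[0,0,-0.8],"twist":-0.6,"jaw":16.5},{"travel":[0,0,-0.7],"twist":-0.5,"jaw":16.5},{"travel":[0,0,-0.3],"twist":-0.34,"jaw":16.5},{"travel":[0.03,0.4,0],"twist":0,"jaw":16.5},{"travel":[0.03,0.7,0],"twist":0,"jaw":16.5},{"travel":[0.03,0.8,0],"twist":0,"jaw":16.5},{"travel":[0.03,0.8,0],"twist":0,"jaw":16.5},{"travel":[0.03,0.8,0],"twist":0,"jaw":16.5}]'

```text
time: 26.38
eef_pos: [495.2, 269.9, 128.2]
tcp_rot: [179.9, 0.1, -0.4]
force: [0.0, -0.1, -0.5]
opening: 14.4
```

>>> arm_command --motion '[{"travel":[0.03,0.8,0],"twist":0,"jaw":16.5},{"travel":[0.03,0.8,0],"twist":0,"jaw":16.5},{"travel":[0.03,0.8,0],"twist":0,"jaw":16.5},{"travel":[0.03,0.8,0],"twist":0,"jaw":16.5},{"travel":[0.03,0.8,0],"twist":0,"jaw":16.5},{"travel":[0.03,0.8,0],"twist":0,"jaw":16.5},{"travel":[0.03,0.8,0],"twist":0,"jaw":16.5},{"travel":[0.03,0.8,0],"twist":0,"jaw":16.5},{"travel":[0.03,0.8,0],"twist":0,"jaw":16.5},{"travel":[0.03,0.6,0],"twist":0,"jaw":16.5},{"travel":[0.03,0.4,0],"twist":0,"jaw":16.5},{"travel":[0,0,0],"twist":0,"jaw":16.5}]'

```text
time: 27.38
eef_pos: [501.8, 65.0, 128.6]
tcp_rot: [180.0, 0.1, -0.5]
force: [-0.7, 0.3, -1.0]
opening: 14.7
```

```bash
python3 -c "
from h import *
avg(4)
t=dem(0,55); plan(t[0],t[1],51,-0.4)"
```

```text
t 27.5 pos [502.6  67.5 128.9] yaw -0.4 open 14.67+-0.22 F [-0.35  0.28 -0.92]
twist 0.00 travel [0.04 0.28 3.12] rows>=3.1
```

>>> arm_command --motion '[{"travel":[0.04,0.26,0],"twist":0,"jaw":16.5},{"travel":[0,0,0.4],"twist":0,"jaw":16.5},{"travel":[0,0,0.6],"twist":0,"jaw":16.5},{"travel":[0,0,0.6],"twist":0,"jaw":16.5},{"travel":[0,0,0.4],"twist":0,"jaw":16.5},{"travel":[0,0,0.2],"twist":0,"jaw":16.5},{"travel":[0,0,0],"twist":0,"jaw":16.5},{"travel":[0,0,0],"twist":0,"jaw":16.5},{"travel":[0,0,0],"twist":0,"jaw":16.5}]'

```text
time: 28.33
eef_pos: [504.2, 61.6, 74.6]
tcp_rot: [-180.0, -0.0, -0.4]
force: [0.4, -0.4, -0.4]
opening: 14.6
```

```bash
python3 -c "
from h import *
avg(4)
t=dem(0,55); plan(t[0],t[1],51,-0.4)"
```

```text
t 28.5 pos [504.1  61.6  74.7] yaw -0.4 open 14.49+-0.06 F [ 0.24 -0.13 -0.62]
twist 0.00 travel [-0.01  0.02  0.95] rows>=0.9
```

Lower into the cradle gently, check contact, and release.

>>> arm_command --motion '[{"travel":[-0.01,0.02,0.2],"twist":0,"jaw":16.5},{"travel":[0,0,0.25],"twist":0,"jaw":16.5},{"travel":[0,0,0.2],"twist":0,"jaw":16.5},{"travel":[0,0,0.15],"twist":0,"jaw":16.5},{"travel":[0,0,0.08],"twist":0,"jaw":16.5},{"travel":[0,0,0.05],"twist":0,"jaw":16.5},{"travel":[0,0,0],"twist":0,"jaw":16.5},{"travel":[0,0,0],"twist":0,"jaw":16.5}]'

```text
time: 29.2
eef_pos: [503.0, 60.7, 51.1]
tcp_rot: [180.0, 0.0, -0.4]
force: [-3.4, -0.7, 6.3]
opening: 14.3
```

```bash
python3 -c "
from h import *
avg(4)"
```

```text
t 29.4 pos [503.   60.6  51.1] yaw -0.4 open 14.56+-0.16 F [-3.91 -0.67  6.89]
```

>>> arm_command --motion '[{"travel":[0,0,-0.04],"twist":0,"jaw":17.5},{"travel":[0,0,0],"twist":0,"jaw":19},{"travel":[0,0,0],"twist":0,"jaw":22},{"travel":[0,0,0],"twist":0,"jaw":28},{"travel":[0,0,0],"twist":0,"jaw":34},{"travel":[0,0,0],"twist":0,"jaw":34},{"travel":[0,0,-0.4],"twist":0,"jaw":34},{"travel":[0,0,-0.8],"twist":0,"jaw":34},{"travel":[0,0,-1],"twist":0,"jaw":42},{"travel":[0,0,-1],"twist":0,"jaw":42},{"travel":[0,0,-0.5],"twist":0,"jaw":42},{"travel":[0,0,0],"twist":0,"jaw":42}]'

```text
time: 30.4
eef_pos: [505.4, 61.6, 148.4]
tcp_rot: [-179.9, -0.3, -0.3]
force: [1.0, -0.1, 0.2]
opening: 36.1
```

```bash
python3 - <<'E'
from h import *
c=cam("top"); shafts(c,(105,205,180,255),10)
s=cam("side"); print("side"); shafts(s,(240,330,262,340),10)
a=cv2.resize(c["pixels"][165:260,110:400,::-1],None,fx=2.75,fy=2.75,interpolation=cv2.INTER_CUBIC)
b=cv2.resize(s["pixels"][130:345,200:370,::-1],None,fx=1.5,fy=1.5,interpolation=cv2.INTER_CUBIC); q=np.zeros((b.shape[0],a.shape[1],3),np.uint8); q[:,:b.shape[1]]=b
cv2.imwrite("pics/top4.png",np.vstack([a,q])); plan(471,231.2,60,0)
E
```

```text
shaft mean [426.9 320.1] mid [427.1 320.2] ang 29.5 len 127 A 232 px [144.5 238.8]
side
shaft mean [471.7 228. ] mid [471.1 228. ] ang -0.3 len 120 A 254 px [290.2 280. ]
twist -0.06 travel [-1.31 -6.81  3.41] rows>=6.8
```

View pics/top4.png

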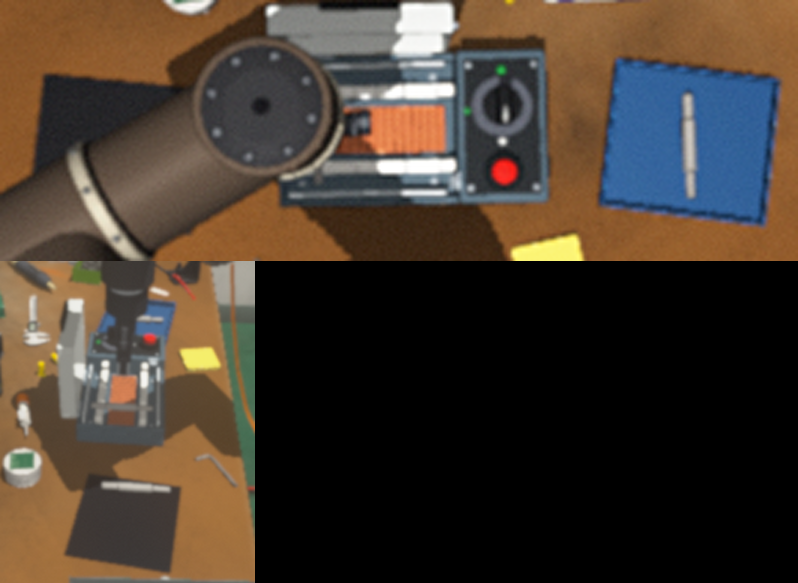

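>>> arm_command --motion '[{"travel":[-0.17,-0.6,0],"twist":0,"jaw":42},{"travel":[-0.17,-0.9,0],"twist":0,"jaw":42},{"travel":[-0.17,-0.9,0],"twist":0,"jaw":42},{"travel":[-0.17,-0.9,0],"twist":0,"jaw":42},{"travel":[-0.17,-0.9,0.6],"twist":0,"jaw":42},{"travel":[-0.17,-0.9,0.8],"twist":0,"jaw":42},{"travel":[-0.17,-0.9,0.8],"twist":0,"jaw":42},{"travel":[-0.17,-0.76,0.8],"twist":0,"jaw":42},{"travel":[0,0,0.5],"twist":0,"jaw":42},{"travel":[0,0,0.3],"twist":0,"jaw":42},{"travel":[0,0,0],"twist":0,"jaw":42},{"travel":[0,0,0],"twist":0,"jaw":42}]'

```text
time: 31.5
eef_pos: [470.3, 229.4, 48.9]
tcp_rot: [179.9, 0.1, -0.4]
force: [0.2, 0.7, 0.0]
opening: 35.9
```

```bash
python3 -c "
from h import *
c=avg(3); shafts(c,(240,330,262,340),10)
plan(471.5,230.5,5,-0.1)"
```

```text
t 31.6 pos [471.  229.9  50. ] yaw -0.4 open 35.94+-0.23 F [-0.06  0.07  0.44]
shaft mean [472.6 231. ] mid [474.6 231. ] ang 0.1 len 53 A 51 px [289.7 280.8]
twist -0.05 travel [ 0.02 -0.02  1.81] rows>=1.8
```

>>> arm_command --motion '[{"travel":[0,0,0.4],"twist":0,"jaw":42},{"travel":[0,0,0.6],"twist":0,"jaw":42},{"travel":[0,0,0.5],"twist":0,"jaw":42},{"travel":[0,0,0.2],"twist":0,"jaw":42},{"travel":[0,0,0.08],"twist":0,"jaw":42},{"travel":[0,0,0],"twist":0,"jaw":42},{"travel":[0,0,0],"twist":0,"jaw":42}]'

```text
time: 32.23
eef_pos: [470.9, 230.3, 5.2]
tcp_rot: [-180.0, -0.0, -0.4]
force: [-0.4, 0.0, -0.3]
opening: 35.6
```

>>> arm_command --motion '[{"travel":[0,0,0],"twist":0,"jaw":30},{"travel":[0,0,0],"twist":0,"jaw":25},{"travel":[0,0,0],"twist":0,"jaw":23},{"travel":[0,0,0],"twist":0,"jaw":21},{"travel":[0,0,0],"twist":0,"jaw":20},{"travel":[0,0,0],"twist":0,"jaw":19},{"travel":[0,0,0],"twist":0,"jaw":18.5},{"travel":[0,0,0],"twist":0,"jaw":18},{"travel":[0,0,0],"twist":0,"jaw":17.5},{"travel":[0,0,0],"twist":0,"jaw":17},{"travel":[0,0,0],"twist":0,"jaw":16.5},{"travel":[0,0,0],"twist":0,"jaw":16.5}]'

```text
time: 33.23
eef_pos: [470.6, 230.1, 4.9]
tcp_rot: [180.0, -0.0, -0.4]
force: [-0.4, -0.1, 1.8]
opening: 14.4
```

>>> arm_command --motion '[{"travel":[0,0,0],"twist":0,"jaw":16.5},{"travel":[0,0,-0.1],"twist":0,"jaw":16.5},{"travel":[0,0,-0.1],"twist":0,"jaw":16.5},{"travel":[0,0,-0.2],"twist":0,"jaw":16.5},{"travel":[0,0,0],"twist":0,"jaw":16.5},{"travel":[0,0,0],"twist":0,"jaw":16.5}]'

```text
time: 33.73
eef_pos: [470.8, 230.4, 15.3]
tcp_rot: [-180.0, -0.0, -0.4]
force: [0.5, 0.3, 0.4]
opening: 14.4
```

```bash
python3 -c "
from h import *
avg(6)
t=dem(0,-55); plan(t[0],t[1],130,-0.4)"
```

```text
t 34.0 pos [470.5 230.   14.7] yaw -0.4 open 14.53+-0.22 F [-0.08  0.15 -0.57]
twist 0.00 travel [ 1.38 11.15 -4.61] rows>=11.2
```

>>> arm_command --motion '[{"travel":[0,0,-0.5],"twist":0,"jaw":16.5},{"travel":[0,0,-0.8],"twist":0,"jaw":16.5},{"travel":[0,0,-0.9],"twist":0,"jaw":16.5},{"travel":[0,0,-0.9],"twist":0,"jaw":16.5},{"travel":[0,0,-0.9],"twist":0,"jaw":16.5},{"travel":[0,0,-0.6],"twist":0,"jaw":16.5},{"travel":[0.1,0.4,0],"twist":0,"jaw":16.5},{"travel":[0.1,0.7,0],"twist":0,"jaw":16.5},{"travel":[0.1,0.8,0],"twist":0,"jaw":16.5},{"travel":[0.1,0.8,0],"twist":0,"jaw":16.5},{"travel":[0.1,0.8,0],"twist":0,"jaw":16.5},{"travel":[0.1,0.8,0],"twist":0,"jaw":16.5}]'

```text
time: 35.03
eef_pos: [484.4, 121.1, 129.0]
tcp_rot: [180.0, 0.1, -0.4]
force: [-0.1, 0.5, -1.7]
opening: 14.3
```

>>> arm_command --motion '[{"travel":[0.1,0.8,0],"twist":0,"jaw":16.5},{"travel":[0.1,0.8,0],"twist":0,"jaw":16.5},{"travel":[0.1,0.8,0],"twist":0,"jaw":16.5},{"travel":[0.1,0.8,0],"twist":0,"jaw":16.5},{"travel":[0.1,0.8,0],"twist":0,"jaw":16.5},{"travel":[0.1,0.8,0],"twist":0,"jaw":16.5},{"travel":[0.1,0.7,0],"twist":0,"jaw":16.5},{"travel":[0.08,0.5,0],"twist":0,"jaw":16.5},{"travel":[0,0.3,0],"twist":0,"jaw":16.5},{"travel":[0,0,0],"twist":0,"jaw":16.5},{"travel":[0,0,0],"twist":0,"jaw":16.5}]'

```text
time: 35.95
eef_pos: [502.9, -35.4, 129.3]
tcp_rot: [180.0, 0.0, -0.4]
force: [0.3, 0.8, -0.9]
opening: 14.3
```

```bash
python3 -c "
from h import *
avg(5)
t=dem(0,-55); plan(t[0],t[1],75,-0.4)"
```

```text
t 36.1 pos [503.3 -34.5 129.7] yaw -0.3 open 14.39+-0.14 F [ 0.47  0.08 -0.73]
twist 0.01 travel [-0.01  0.58  2.19] rows>=2.2
```

>>> arm_command --motion '[{"travel":[0,0.3,0],"twist":0,"jaw":16.5},{"travel":[0,0.28,0.4],"twist":0,"jaw":16.5},{"travel":[0,0,0.6],"twist":0,"jaw":16.5},{"travel":[0,0,0.6],"twist":0,"jaw":16.5},{"travel":[0,0,0.4],"twist":0,"jaw":16.5},{"travel":[0,0,0.2],"twist":0,"jaw":16.5},{"travel":[0,0,0],"twist":0,"jaw":16.5},{"travel":[0,0,0],"twist":0,"jaw":16.5},{"travel":[0,0,0],"twist":0,"jaw":16.5}]'

```text
time: 36.95
eef_pos: [503.7, -49.6, 75.3]
tcp_rot: [-180.0, -0.0, -0.4]
force: [0.6, 0.0, -0.5]
opening: 14.4
```

```bash
python3 -c "
from h import *
avg(4)
t=dem(0,-55); plan(t[0],t[1],52,-0.4)"
```

```text
t 37.1 pos [503.7 -49.5  75.5] yaw -0.4 open 14.45+-0.10 F [ 0.35  0.25 -0.77]
twist 0.01 travel [-0.03 -0.02  0.94] rows>=0.9
```

>>> arm_command --motion '[{"travel":[-0.02,0,0.2],"twist":0,"jaw":16.5},{"travel":[0,0,0.25],"twist":0,"jaw":16.5},{"travel":[0,0,0.2],"twist":0,"jaw":16.5},{"travel":[0,0,0.15],"twist":0,"jaw":16.5},{"travel":[0,0,0.08],"twist":0,"jaw":16.5},{"travel":[0,0,0.04],"twist":0,"jaw":16.5},{"travel":[0,0,0],"twist":0,"jaw":16.5},{"travel":[0,0,0],"twist":0,"jaw":16.5}]'

```text
time: 37.82
eef_pos: [502.2, -49.8, 51.8]
tcp_rot: [180.0, 0.1, -0.4]
force: [-3.9, 0.8, 4.0]
opening: 14.8
```

```bash
python3 -c "
from h import *
avg(4)"
```

```text
t 38.0 pos [502.3 -49.7  51.9] yaw -0.4 open 14.44+-0.23 F [-3.57  1.06  4.75]
```

>>> arm_command --motion '[{"travel":[0,0,-0.04],"twist":0,"jaw":17.5},{"travel":[0,0,0],"twist":0,"jaw":19},{"travel":[0,0,0],"twist":0,"jaw":22},{"travel":[0,0,0],"twist":0,"jaw":28},{"travel":[0,0,0],"twist":0,"jaw":34},{"travel":[0,0,0],"twist":0,"jaw":34},{"travel":[0,0,-0.4],"twist":0,"jaw":34},{"travel":[0,0,-0.8],"twist":0,"jaw":34},{"travel":[0,0,-1],"twist":0,"jaw":34},{"travel":[0,0,-1],"twist":0,"jaw":34},{"travel":[0,0,-1],"twist":0,"jaw":20},{"travel":[0,0,-1],"twist":0,"jaw":0}]'

```text
time: 39.02
eef_pos: [502.5, -49.7, 184.9]
tcp_rot: [-180.0, -0.0, -0.4]
force: [1.1, -0.8, -0.3]
opening: 6.5
```

>>> arm_command --motion '[{"travel":[0,0,-1],"twist":0,"jaw":0},{"travel":[0,0,-1],"twist":0,"jaw":0},{"travel":[0,0,-1],"twist":0,"jaw":0},{"travel":[0,-0.3,-1],"twist":0,"jaw":0},{"travel":[0,-0.9,-0.5],"twist":0,"jaw":0},{"travel":[0,-1,0],"twist":0,"jaw":0},{"travel":[0.8,0,0],"twist":0,"jaw":0},{"travel":[1,0,0],"twist":0,"jaw":0},{"travel":[1,0,0],"twist":0,"jaw":0},{"travel":[1,0,0],"twist":0,"jaw":0},{"travel":[1,0,0],"twist":0,"jaw":0},{"travel":[1,0,0],"twist":0,"jaw":0}]'

```text
time: 40.02
eef_pos: [649.0, 4.3, 296.1]
tcp_rot: [-180.0, -0.0, -0.4]
force: [0.6, 0.8, 0.9]
opening: -0.1
```

```bash
python3 - <<'E'
from h import *
avg(2); plan(655,6,215,-0.4)
c=cam("top"); s=cam("side")
a=cv2.resize(c["pixels"][165:250,190:400,::-1],None,fx=3.5,fy=3.5,interpolation=cv2.INTER_CUBIC)
b=cv2.resize(s["pixels"][130:245,210:350,::-1],None,fx=2.5,fy=2.5,interpolation=cv2.INTER_CUBIC); q=np.zeros((b.shape[0],a.shape[1],3),np.uint8); q[:,:b.shape[1]]=b
cv2.imwrite("pics/top5.png",np.vstack([a,q]))
E
```

```text
t 40.1 pos [652.4   4.2 294.6] yaw -0.4 open 0.01+-0.15 F [2.65 0.94 1.41]
twist -0.00 travel [ 0.19 -0.07  3.17] rows>=3.2
```

View pics/top5.png

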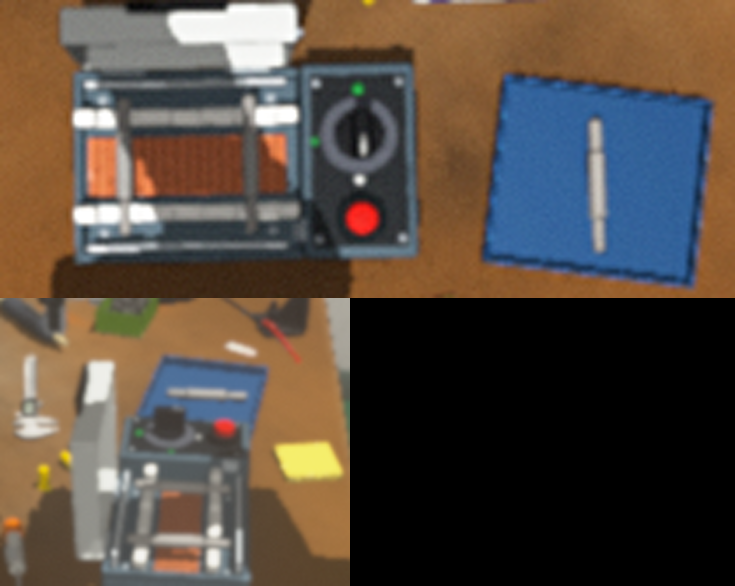

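```bash
python3 - <<'E'
from h import *
H=np.array([588.3,47]);
def P(t): return H+178*np.array([-np.cos(t),np.sin(t)])+29.5*np.array([np.sin(t),np.cos(t)])+[11,0]
print("start",P(1.6)); plan(650,6,P(1.6)[1],-0.4)
th=np.linspace(1.6,0,31); W=np.array([P(t) for t in th]); d=np.diff(W,axis=0)/25
print(W[[12,24,30]].round(1)); print([(round(a,2),round(-b,2)) for a,b in d])
E
```

```text
start [633.98493626 224.06271543]
twist 0.00 travel [ 0.08 -0.07  2.84] rows>=2.8
[[521.4 209.7]
 [439.6 131. ]
 [421.3  76.5]]
[(np.float64(-0.38), np.float64(-0.06)), (np.float64(-0.38), np.float64(-0.04)), (np.float64(-0.38), np.float64(-0.02)), (np.float64(-0.38), np.float64(-0.0)), (np.float64(-0.38), np.float64(0.02)), (np.float64(-0.38), np.float64(0.04)), (np.float64(-0.38), np.float64(0.06)), (np.float64(-0.38), np.float64(0.08)), (np.float64(-0.37), np.float64(0.1)), (np.float64(-0.37), np.float64(0.12)), (np.float64(-0.36), np.float64(0.14)), (np.float64(-0.35), np.float64(0.16)), (np.float64(-0.34), np.float64(0.18)), (np.float64(-0.33), np.float64(0.19)), (np.float64(-0.32), np.float64(0.21)), (np.float64(-0.31), np.float64(0.23)), (np.float64(-0.3), np.float64(0.24)), (np.float64(-0.28), np.float64(0.26)), (np.float64(-0.27), np.float64(0.27)), (np.float64(-0.25), np.float64(0.29)), (np.float64(-0.24), np.float64(0.3)), (np.float64(-0.22), np.float64(0.31)), (np.float64(-0.21), np.float64(0.33)), (np.float64(-0.19), np.float64(0.34)), (np.float64(-0.17), np.float64(0.35)), (np.float64(-0.15), np.float64(0.35)), (np.float64(-0.13), np.float64(0.36)), (np.float64(-0.11), np.float64(0.37)), (np.float64(-0.09), np.float64(0.37)), (np.float64(-0.07), np.float64(0.38))]
```

>>> arm_command --motion '[{"travel":[0.06,-0.07,0.7],"twist":0,"jaw":0},{"travel":[0,0,0.8],"twist":0,"jaw":0},{"travel":[0,0,0.8],"twist":0,"jaw":0},{"travel":[0,0,0.6],"twist":0,"jaw":0},{"travel":[0,0,0],"twist":0,"jaw":0},{"travel":[0,0,0],"twist":0,"jaw":0}]'

```text
time: 40.72
eef_pos: [648.8, 6.0, 223.4]
tcp_rot: [180.0, 0.0, -0.4]
force: [-0.1, 0.0, 1.5]
opening: 0.0
```

```bash
python3 -c "
from h import *
avg(3); plan(634,6,222,-0.4)"
```

```text
t 40.8 pos [650.    6.2 224.8] yaw -0.4 open -0.05+-0.13 F [-0.    0.01  0.53]
twist 0.01 travel [-0.64  0.02  0.11] rows>=0.6
```

>>> arm_command --motion '[{"travel":[-0.32,0,0.05],"twist":0,"jaw":0},{"travel":[-0.32,0,0],"twist":0,"jaw":0},{"travel":[-0.38,0,-0.06],"twist":0,"jaw":0},{"travel":[-0.38,0,-0.04],"twist":0,"jaw":0},{"travel":[-0.38,0,-0.02],"twist":0,"jaw":0},{"travel":[-0.38,0,0],"twist":0,"jaw":0},{"travel":[-0.38,0,0.02],"twist":0,"jaw":0},{"travel":[-0.38,0,0.04],"twist":0,"jaw":0},{"travel":[-0.38,0,0.06],"twist":0,"jaw":0},{"travel":[-0.38,0,0.08],"twist":0,"jaw":0},{"travel":[-0.37,0,0.1],"twist":0,"jaw":0},{"travel":[-0.37,0,0.12],"twist":0,"jaw":0}]'

```text
time: 41.87
eef_pos: [538.2, 6.9, 213.8]
tcp_rot: [-180.0, -0.0, -0.4]
force: [2.2, -0.8, -0.5]
opening: 0.1
```

```bash
python3 -c "
from h import *
avg(3); plan(539.2,6,217.2,-0.4)"
```

```text
t 42.0 pos [537.4   6.8 213.7] yaw -0.4 open -0.01+-0.28 F [ 0.3  -0.11 -0.61]
twist 0.01 travel [ 0.03  0.04 -0.12] rows>=0.1
```

```bash
python3 - <<'E'
from h import *
s=cam("side"); cv2.imwrite("pics/side6.png",cv2.resize(s["pixels"][110:250,200:360,::-1],None,fx=3,fy=3,interpolation=cv2.INTER_CUBIC))
E
```

```text
(no output)
```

View pics/side6.png

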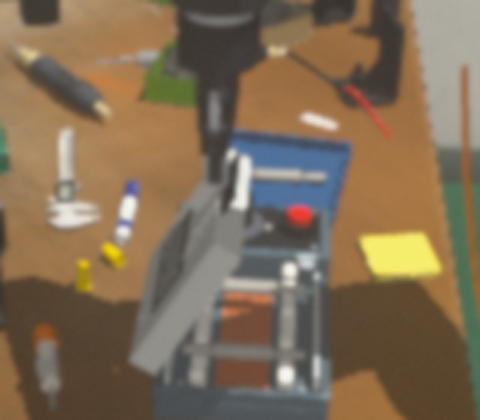

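>>> arm_command --motion '[{"travel":[-0.36,0,0.08],"twist":0,"jaw":0},{"travel":[-0.35,0,0.12],"twist":0,"jaw":0},{"travel":[-0.34,0,0.17],"twist":0,"jaw":0},{"travel":[-0.33,0,0.19],"twist":0,"jaw":0},{"travel":[-0.32,0,0.21],"twist":0,"jaw":0},{"travel":[-0.31,0,0.23],"twist":0,"jaw":0},{"travel":[-0.3,0,0.24],"twist":0,"jaw":0},{"travel":[-0.28,0,0.26],"twist":0,"jaw":0},{"travel":[-0.27,0,0.27],"twist":0,"jaw":0},{"travel":[-0.25,0,0.29],"twist":0,"jaw":0}]'

```text
time: 42.9
eef_pos: [460.5, 7.3, 161.9]
tcp_rot: [180.0, 0.0, -0.4]
force: [0.2, 0.2, 2.0]
opening: -0.1
```

```bash
python3 -c "
from h import *
avg(3); 
import numpy as np
th=1.6*(1-20/30);print(588.3-178*np.cos(th)+29.5*np.sin(th)+11,47+178*np.sin(th)+29.5*np.cos(th))"
```

```text
t 43.0 pos [459.5   7.1 161.2] yaw -0.4 open 0.01+-0.07 F [-0.81  0.11  0.61]
461.01913714736713 162.899322555101
```

>>> arm_command --motion '[{"travel":[-0.22,0,0.28],"twist":0,"jaw":0},{"travel":[-0.2,0,0.3],"twist":0,"jaw":0},{"travel":[-0.2,0,0.32],"twist":0,"jaw":0},{"travel":[-0.18,0,0.33],"twist":0,"jaw":0},{"travel":[-0.16,0,0.34],"twist":0,"jaw":0},{"travel":[-0.14,0,0.35],"twist":0,"jaw":0},{"travel":[-0.12,0,0.35],"twist":0,"jaw":0},{"travel":[-0.1,0,0.35],"twist":0,"jaw":0},{"travel":[-0.09,0,0.3],"twist":0,"jaw":0},{"travel":[-0.07,0,0.2],"twist":0,"jaw":0},{"travel":[0,0,0],"twist":0,"jaw":0}]'

```text
time: 43.97
eef_pos: [423.8, 7.5, 83.4]
tcp_rot: [180.0, 0.1, -0.4]
force: [-0.2, 0.3, -0.0]
opening: -0.1
```

```bash
python3 -c "
from h import *
avg(3)"
```

```text
t 44.1 pos [424.1   7.6  84.1] yaw -0.4 open -0.16+-0.16 F [ 0.17 -0.14 -0.1 ]
```

>>> arm_command --motion '[{"travel":[-0.2,0,0],"twist":0,"jaw":0},{"travel":[-0.2,0,0.1],"twist":0,"jaw":0},{"travel":[0,0,0.1],"twist":0,"jaw":0},{"travel":[0,0,0.1],"twist":0,"jaw":0},{"travel":[0,0,0.08],"twist":0,"jaw":0},{"travel":[0,0,0],"twist":0,"jaw":0}]'

```text
time: 44.62
eef_pos: [413.9, 7.5, 76.2]
tcp_rot: [180.0, 0.1, -0.3]
force: [-12.4, 1.8, 25.3]
opening: 0.1
```

```bash
python3 -c "
from h import *
avg(3)"
```

```text
t 44.7 pos [414.    7.6  76.2] yaw -0.3 open 0.20+-0.11 F [-11.82   1.7   26.13]
```

>>> arm_command --motion '[{"travel":[0,0,-0.4],"twist":0,"jaw":0},{"travel":[0,0,-0.8],"twist":0,"jaw":0},{"travel":[0,0,-1],"twist":0,"jaw":0},{"travel":[0,0,-1],"twist":0,"jaw":40},{"travel":[0.6,0.8,-0.4],"twist":0,"jaw":60},{"travel":[0.7,0.9,0],"twist":0,"jaw":60},{"travel":[0.7,0.9,0],"twist":0,"jaw":60},{"travel":[0.7,0.9,0],"twist":0,"jaw":60},{"travel":[0.7,0.9,0],"twist":0,"jaw":60},{"travel":[0.7,0.9,0],"twist":0,"jaw":60},{"travel":[0.38,0.75,0],"twist":0,"jaw":60},{"travel":[0,0,0],"twist":0,"jaw":60}]'

```text
time: 45.77
eef_pos: [526.9, -147.0, 164.0]
tcp_rot: [180.0, 0.1, -0.5]
force: [1.0, -0.1, 0.1]
opening: 51.5
```

```bash
python3 - <<'E'
from h import *
avg(2); plan(526,-143.7,93,-0.3)
s=cam("side"); cv2.imwrite("pics/side7.png",cv2.resize(s["pixels"][110:250,200:360,::-1],None,fx=4,fy=4,interpolation=cv2.INTER_CUBIC))
E
```

```text
t 45.8 pos [ 525.8 -145.8  163.9] yaw -0.5 open 51.47+-0.03 F [0.49 0.32 0.23]
twist -0.03 travel [ 0.03 -0.05  2.84] rows>=2.8
```

View pics/side7.png

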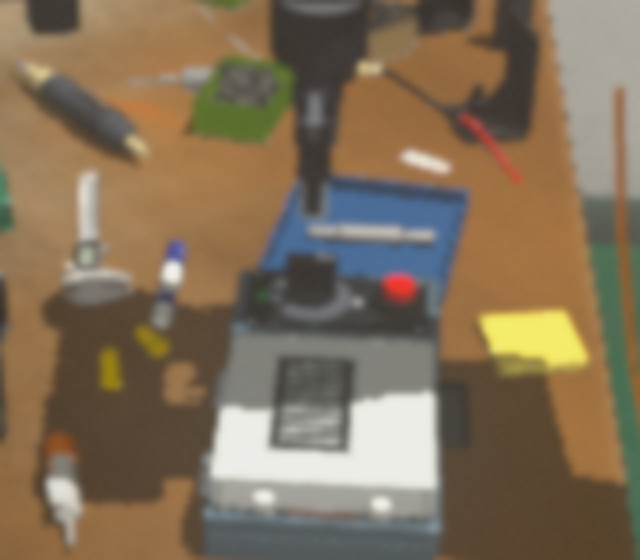

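>>> arm_command --motion '[{"travel":[0.03,-0.05,0.7],"twist":0,"jaw":60},{"travel":[0,0,0.7],"twist":0,"jaw":60},{"travel":[0,0,0.7],"twist":0,"jaw":60},{"travel":[0,0,0.7],"twist":0,"jaw":60},{"travel":[0,0,0],"twist":0,"jaw":30},{"travel":[0,0,0],"twist":0,"jaw":22},{"travel":[0,0,0],"twist":0,"jaw":18},{"travel":[0,0,0],"twist":0,"jaw":14},{"travel":[0,0,0],"twist":0,"jaw":10},{"travel":[0,0,0],"twist":0,"jaw":10}]'

```text
time: 46.75
eef_pos: [526.6, -143.5, 96.5]
tcp_rot: [180.0, -0.1, -0.4]
force: [-0.5, -5.0, -0.0]
opening: 12.7
```

>>> arm_command --motion '[{"travel":[0,0,0],"twist":1,"jaw":10},{"travel":[0,0,0],"twist":1,"jaw":10},{"travel":[0,0,0],"twist":1,"jaw":10},{"travel":[0,0,0],"twist":1,"jaw":10},{"travel":[0,0,0],"twist":1,"jaw":10},{"travel":[0,0,0],"twist":1,"jaw":10},{"travel":[0,0,0],"twist":1,"jaw":10},{"travel":[0,0,0],"twist":1,"jaw":10},{"travel":[0,0,0],"twist":1,"jaw":10},{"travel":[0,0,0],"twist":1,"jaw":10},{"travel":[0,0,0],"twist":1,"jaw":10},{"travel":[0,0,0],"twist":1,"jaw":10}]'

```text
time: 47.75
eef_pos: [526.6, -143.8, 96.5]
tcp_rot: [-179.9, -0.1, -72.7]
force: [-1.1, -7.4, 0.6]
opening: 12.6
```

>>> arm_command --motion '[{"travel":[0,0,0],"twist":1,"jaw":10},{"travel":[0,0,0],"twist":0.8,"jaw":10},{"travel":[0,0,0],"twist":0.15,"jaw":10},{"travel":[0,0,0],"twist":0,"jaw":10}]'

```text
time: 48.08
eef_pos: [526.6, -143.9, 96.4]
tcp_rot: [-179.9, -0.1, -84.1]
force: [-1.1, -6.9, 0.3]
opening: 13.1
```

```bash
python3 -c "
from h import *
avg(2);s=bot.state();print(s['torque'])"
```

```text
t 48.1 pos [ 526.6 -143.9   96.5] yaw -84.0 open 13.09+-0.06 F [-0.86 -6.77  0.65]
[-2.55634854  0.14684039  0.48684559]
```

>>> arm_command --motion '[{"travel":[0,0,0],"twist":0,"jaw":30},{"travel":[0,0,0],"twist":0,"jaw":40},{"travel":[0,0,0],"twist":0,"jaw":40},{"travel":[0,0,-0.8],"twist":0,"jaw":40},{"travel":[0,0,-0.9],"twist":0,"jaw":40},{"travel":[0,0,-1],"twist":0,"jaw":40},{"travel":[0,0,-1],"twist":0,"jaw":40},{"travel":[0,0,-1],"twist":0,"jaw":40},{"travel":[0.8,0.5,-1],"twist":0,"jaw":40},{"travel":[1,0.5,-0.5],"twist":0,"jaw":40},{"travel":[1,0.5,0],"twist":0,"jaw":40},{"travel":[1,0.5,0],"twist":0,"jaw":40}]'

```text
time: 49.18
eef_pos: [486.5, -243.3, 251.9]
tcp_rot: [-179.8, -0.0, -84.0]
force: [0.1, 0.3, -0.9]
opening: 34.4
```

>>> arm_command --motion '[{"travel":[1,0.5,0],"twist":0,"jaw":40},{"travel":[1,0.5,0],"twist":0,"jaw":40},{"travel":[1,0.5,0],"twist":0,"jaw":40},{"travel":[1,0.5,0],"twist":0,"jaw":40},{"travel":[1,0,0],"twist":0,"jaw":40},{"travel":[1,0,0],"twist":0,"jaw":40},{"travel":[0.6,0,0],"twist":0,"jaw":40},{"travel":[0,0,0],"twist":0,"jaw":40}]'

```text
time: 49.85
eef_pos: [453.6, -414.1, 249.5]
tcp_rot: [180.0, 0.0, -84.2]
force: [-0.2, -0.1, -1.0]
opening: 34.5
```

```bash
python3 - <<'E'
from h import *
avg(2)
c=cam("top"); s=cam("side"); k=lambda i,f:cv2.resize(i[:,:,::-1],None,fx=f,fy=f,interpolation=cv2.INTER_CUBIC)
a=k(c["pixels"][130:260,110:400],2.6); b=k(s["pixels"][140:245,210:350],2.3); d=k(c["pixels"][170:245,265:315],3.2); q=np.zeros((b.shape[0],a.shape[1],3),np.uint8); q[:,:b.shape[1]]=b; q[:d.shape[0],400:400+d.shape[1]]=d[:q.shape[0]]
cv2.imwrite("pics/fin.png",np.vstack([a,q]))
E
```

```text
t 49.9 pos [ 453.5 -412.8  249.5] yaw -84.2 open 34.44+-0.05 F [-0.25  0.22 -0.07]
```

View pics/fin.png

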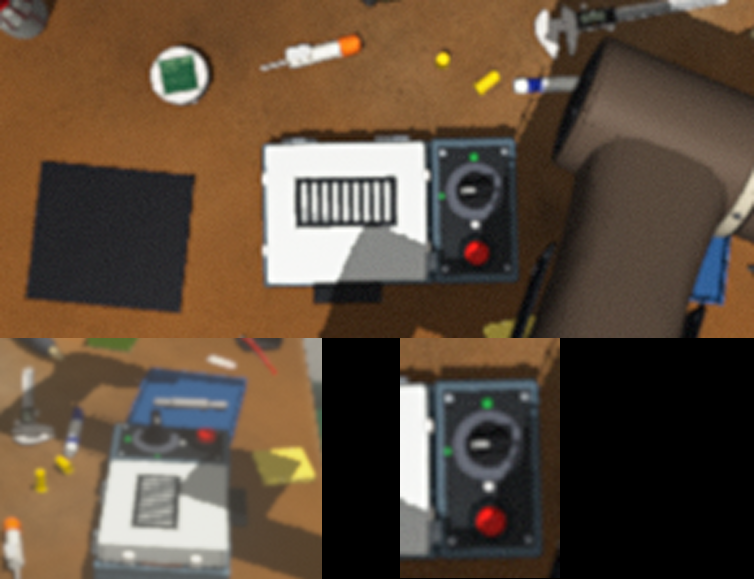

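The lid is shut, the switch mark points left to run, the mat is empty, the treated shaft lies in the tray and the bystanders haven't moved. I'm handing in.

```bash
python3 -c "
from cell import bot
print(bot.finish_job())"
```

```text
the job is handed in; nothing more can be done
None
```

The job is done and handed in at about 50 s of robot time, in the order you asked:
- **Unloading:** I switched the demagnetiser off and pressed the red release, and the lid sprang open. I laid the one treated shaft flat in the blue tray.
- **Loading:** I laid the two waiting shafts from the mat in cradles 3 and 1.
- **Restart:** I shut the lid and turned the switch clockwise to run.

The last pictures show the lid staying shut with the arm away, the switch mark at run, the mat empty and the shaft flat in the tray. The bystander items that can be seen have not moved. The two new shafts were seen in their cradles just before I shut the lid.

**Not measured directly:**
- **Grip force:** there is no reading for it. The grip force setting is fixed, so I kept the hold light by closing the jaws in small steps, only just past the point where they held. Each lift showed the shaft's weight and none slipped, but I can't confirm the 20–30 N range.
- **Lid latch:** I judged it latched because the lid stopped hard under about 26 N, more than the 5–8 N you gave for the latch, and stayed down afterwards.
- **Finding the machine:** the camera and the contact with the switch put its position 1 to 2 mm apart; I used a value in between.

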